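# Roll steel balls off a tilt board into a cup and put the slotted weights on their stand

### The job

The viscometer balls and the slotted weights got mixed up on the roll-off board. Stand the steel cup under the open nose of the board, tip the board up by its bar so that all four balls roll into the cup while the weights stay on the board, and let the board back down gently; leave the cup there, and do not finger or spill the balls. Then slide the two weights sideways by their slots onto the stem of the stand, thick one at the bottom, fully home and lying flat, without disturbing the binder clip, the jar or the slide carton.

Things in the scene. Friction and masses are not known exactly. Their poses are not given: they have to be found in the camera images.
- sorter: Dark grey fixed foot of the roll-off board; origin on the bench straight below the hinge; x runs uphill from the nose to the lifting bar, y along the hinge, z up. In front of its post (x = 10 mm) the bench below and beside the nose is free; only the hinge cheeks reach on to x = -7 mm, at heights over 50 mm.
- board (a joint): Hinge of the pale grey board: 0 is level, at rest; grows as the bar end is lifted, stop at 0.28 rad (16 degrees). Falls back by its own weight if let go (about 3 N lifts it at the bar). Balls start to roll at 2 to 4 degrees and at 10 degrees or more run to the nose in about 2 s; the weights do not slip.
- board_hinge (a point): Point on the hinge axis, midway, 66 mm above the bench; the axis runs along the y axis of sorter. It does not move.
- board_bar (a point): Middle of the lifting bar, a round steel bar of 10 mm diameter along the sorter's y axis, 80 mm above the bench and straight part 68 mm long; its middle line runs 49 mm behind the outside of the rear rim with free space in front, behind and below, 235 mm from the hinge. Moves with the board.
- chute (a point): Point on the bench straight below the middle of the nose's hole: where the cup's centre belongs. Does not move. The nose above is 50 mm wide over its walls (x -18 to -56 mm of sorter), its underside 71 mm above the bench, dipping to 55 mm when fully tipped; it has no floor, so balls fall straight through its hole, 34 by 42 mm.
- board_floor (a point): Middle of the pale grey board's smooth floor, 75 mm above the bench at rest. The floor is 190 mm wide between side rims (y -95 to 95 mm of sorter) from x = 52 to the rear rim at x = 182, and narrows from x = 52 to the 42 mm wide nose at x = -18. Rims stand 12 mm above the floor, 4 mm thick. Moves with the board.
- cup_mid (a point): Open steel cup, 62 mm outside diameter (64 at the rim), 46 mm high, wall 2 mm; this is its centre, 23 mm above its underside; z is its axis. It stands loose on the bench; 90 g.
- stem_foot (a point): Fixed stand for the weights: dark round base 68 mm wide, its round seat 30 mm wide and 30 mm above the bench; this point is the seat's middle, at the foot of an upright 6 mm steel stem. The stem is free for 36 mm up to a knob 16 mm wide (66 to 76 mm above the bench), so weights go on only sideways, below the knob, from any side.
- weight_thick_mid (a point): Thick slotted weight: steel disc 42 mm wide, 13 mm thick, 120 g, flat on the board; this is its centre, half-way up. Its slot, 9 mm wide (14 mm at the flared mouth), runs from the rim to just past the centre and is open towards this point's x axis; z up. With the stem at the slot's closed end, the stem stands at the disc's centre.
- weight_thin_mid (a point): Thin slotted weight: as the thick one but 7 mm thick, 65 g; centre half-way up, slot open towards its x axis.
- ball_1_center (a point): Steel ball 1 of 4, 16 mm diameter, 17 g; its centre.
- ball_2_center (a point): Steel ball 2 of 4, 16 mm diameter, 17 g; its centre.
- ball_3_center (a point): Steel ball 3 of 4, 16 mm diameter, 17 g; its centre.
- ball_4_center (a point): Steel ball 4 of 4, 16 mm diameter, 17 g; its centre.
- ball_1: Steel ball 1 (turns as it rolls; use its centre point).
- ball_2: Steel ball 2 (turns as it rolls; use its centre point).
- ball_3: Steel ball 3 (turns as it rolls; use its centre point).
- ball_4: Steel ball 4 (turns as it rolls; use its centre point).
- cup: The steel cup; origin at the centre of its underside.
- weight_thick: The thick weight; origin at the centre of its underside.
- weight_thin: The thin weight; origin at the centre of its underside.
- binder_clip: Bystander: white binder clip, 25 x 33 x 18 mm, lying on the bench; origin under its centre.
- jar: Bystander: small white screw-cap jar, 31 mm diameter, 40 mm high; origin under its centre.
- slide_carton: Bystander: card box of slides, 31 x 81 x 28 mm; origin under its centre.
Things that resemble listed ones, but are neither listed nor needed, are in the scene too. Leave any red look-alike of the weight_thick alone.

How it is judged:
By the outcome, as a careful person would: the job done as asked, in the order asked, and still so for the second after the job is handed in, with the robot touching nothing.
It also fails if it takes over 72 s, if anything falls off the work surface, if the arm or the gripper's body presses on something with over 40 N, if the wrist force passes 120 N, or if a joint passes its speed limit or range.

### The arm

A 6-joint arm with a two-finger parallel gripper is mounted at the origin on a cart in front of the work surface, level with it; the furniture and walls round the work are solid. World frame = base frame: x ahead of the robot, y to its left, z up, the work surface at z = 0. Lengths are in m, angles in rad, forces in N, time in s.
With the tool pointing down it reaches from about 0.4 to 0.825 m from the base axis. Payload 7 kg.
Tool frame: the origin (TCP) lies on the centre line of the jaws, within the pads' length; the fingertips stand tip_reach ahead of it and the grasp point (between the pads) is the TCP (tip_reach is the distance from the TCP to the fingertips, in m); z points along the fingers, y is the line along which they close (so a half turn about z gives the same grasp; the last joint's range is limited). The gripper opens to 88 mm and grips with 3 to 60 N. Pads are 19 mm wide; open, the fingers measure 130 mm over their backs; the gripper's body (78 mm by 193 mm) begins 47 mm behind the grasp point.
Start: joints at [1.518, 0.359, 0.012, 0, -1.224, -0.288], TCP at [0.226, 0.636, 0.246] pointing down, gripper open.
Joint ranges: [-3.07, 3.07], [-1.43, 2.12], [-1.02, 1.25], [-3.03, 1.67], [-3.05, -0], [-3.03, 3.03]. Speed limits (rad/s): [2.39, 2.39, 3.01, 3.14, 3.14, 3.14].

### API

Orientations are given as [roll, pitch, yaw] about the fixed x, y, z axes, in that order (R = Rz(yaw) Ry(pitch) Rx(roll)).
In Python, from station import get_state, grab_frame, calibration, job_done, find_in, mark_of, tip_reach gives the robot as it stands.
- The arm moves only by the shell command python3 -m handwheel 'ROWS' [OPENING] [FORCE]. ROWS is JSON, a list of rows, each an object with "delta_pos": the shift along the world's x, y, z in units of 30 mm (1.0 is 30 mm), a list of three; "dr": the turn, a rotation vector about the world's x, y, z in degrees, a list of three. In form: [{"delta_pos": [tx, ty, tz], "dr": [rx, ry, rz]}, ...]. A call has 1 to 10 rows; each row shifts and turns the commanded pose from where the row before left it; what a row does not reach is not made up. A row lasts 1/10 s, in which the tool goes at most 50 mm and 8.59 degrees, less where a joint would pass 70% of its speed; a pose out of reach is approached as far as the arm can. A call is refused whole if a number of a shift passes 1 or a number of a turn 8.59, either way. A call with a gripper value outside its range is refused whole. OPENING is the closure, from -1 (fully open) to 1 (shut), set as the call begins (- or left out, the last holds). The fingers move at their own pace and stop on an object; FORCE is the grip in N (left out, the last holds). Time passes only in rows, so rows that do not move let the fingers close. It gives the time, the measured TCP pose, the force, the opening and the grip force at its end, in the units of the state.
- get_state(): the state, without advancing time (a new reading comes with each control period).
- grab_frame(name): name is "side" or "top"; returns the picture (480x640x3 uint8, red, green, blue); there is no depth.
- calibration(name): a dict with "fx", "fy", "cx", "cy" (pixels), "extrinsics" (4x4, takes a point from world to camera coordinates). Camera axes: x right, y down, z forward; pixel columns grow to the right and rows downward; lengths in m; the calibration is good to about 2 mm. A picture is of the moment at which its call begins. calibration takes no time and is no camera call.
- job_done(): hands the job in; it is judged then, once.
Trained networks look in the newest picture that a camera, given by its name, has taken for a name from the list of things; names that differ only in an ending like _2 or _b are one class to them, and where a whole thing is asked for, a point or a joint stands for the part that bears it (a point fixed in the world has none). Each returns a list of dicts, best first, with "conf" (0 to 1); they miss things now and then, are a little off and sometimes report something else, mostly with a low value. They report only what shows in the picture. A call takes as long as a camera call. They do not tell look-alikes from the thing itself.
- find_in(camera, query): "location" ([column, row] in pixels, amid what is visible of it).
- mark_of(camera, query): "location" ([column, row] in pixels: a listed point, or the origin of a listed thing).
The state is a dict: "t": time; "q": joint angles; "qd": joint speeds; "joint_efforts": joint torques, N m; "eef_pos": TCP position; "ee_rot": TCP orientation; "force": force on the tool from outside, world axes, zero at the start; "moment": the same for the moment, N m; "width": finger opening in m; "gripper_force": force on a finger pad.
Only numpy, scipy, OpenCV 4.12 (cv2) and the standard library are available. Lean on these libraries where they do the work, as an engineer would, in place of code of your own. Each camera call takes 0.05 s, during which the arm holds its last target. There are 200 camera calls.

## Working session

There is one attempt and no reset: what is moved stays moved. The work goes in short steps, Python scripts to look and compute and a shell command to move; the robot and the scene stay as the last step left them, time stands still between calls to the robot, and variables do not carry over. Pictures are saved under pics/ and viewed, at most 10 in all, crops included, and the job is handed in when it is done.

```bash
ls; mkdir -p pics
cat > h.py <<'E'
import numpy as np,cv2
from station import *
def save(cam,name):
    f=grab_frame(cam); cv2.imwrite(f'pics/{name}.png',f[:,:,::-1]); return f
def ray(cam,px):
    c=calibration(cam);E=np.array(c['extrinsics']);R,t=E[:3,:3],E[:3,3]
    d=R.T@np.array([(px[0]-c['cx'])/c['fx'],(px[1]-c['cy'])/c['fy'],1]);return -R.T@t,d
def atz(cam,px,z):
    o,d=ray(cam,px);return o+d*(z-o[2])/d[2]
def proj(cam,p):
    c=calibration(cam);E=np.array(c['extrinsics']);q=E[:3,:3]@np.array(p)+E[:3,3]
    return [c['fx']*q[0]/q[2]+c['cx'],c['fy']*q[1]/q[2]+c['cy']]
E
python3 - <<'E'
from h import *
np.set_printoptions(precision=4,suppress=True)
print(get_state(),tip_reach)
for c in('side','top'):
    save(c,c+'0');o,_=ray(c,(320,240));print(c,o)
Z=dict(sorter=0,board_hinge=.066,board_bar=.08,chute=0,board_floor=.075,cup_mid=.023,stem_foot=.03,weight_thick_mid=.0815,weight_thin_mid=.0785,ball_1_center=.083,binder_clip=0,jar=0,slide_carton=0)
for q,z in Z.items():
    for c in('top','side'):
        for r in mark_of(c,q)[:5]: 
            if r['conf']>.2: print(q,c,round(r['conf'],2),np.round(r['location'],1),atz(c,r['location'],z)[:2])
E
```

```text
pics
{'t': 0.0, 'q': array([ 1.5181,  0.3594,  0.011 , -0.0004, -1.2241, -0.2881]), 'qd': array([-0.0003,  0.0004, -0.0008,  0.0004,  0.0015,  0.0008]), 'joint_efforts': array([  0.0011, -58.2722,  29.3051,   6.9969,   0.0069,  -0.0002]), 'eef_pos': array([0.2255, 0.6357, 0.2446]), 'ee_rot': array([ 3.1399, -0.0002, -0.3409]), 'force': array([0.2643, 0.1155, 0.0679]), 'moment': array([-0.0252,  0.0495,  0.0326]), 'gripper_force': 0.0, 'width': 0.08734294914779185} 0.019
side [-0.0615 -1.0078  1.0517]
top [ 0.4213 -0.1124  1.0766]
sorter top 0.81 [291.8 236.1] [ 0.5717 -0.0013]
sorter top 0.5 [245.4 239.4] [0.5678 0.0991]
sorter side 0.72 [308.8 228.9] [0.568  0.0034]
board_hinge top 0.8 [289.3 228.7] [ 0.5778 -0.0033]
board_hinge top 0.58 [224.2 241.6] [0.5557 0.1293]
board_hinge side 0.84 [310.8 214. ] [ 0.566 -0.012]
board_hinge side 0.47 [278.9 186.2] [0.5579 0.1434]
board_bar top 0.74 [442.5 229.1] [ 0.5649 -0.3078]
board_bar top 0.73 [171.1 259.8] [0.5207 0.2326]
board_bar side 0.65 [255.4 173.6] [0.5233 0.2176]
chute side 0.74 [322.1 234.4] [ 0.586  -0.0365]
board_floor top 0.9
[... 925 characters left out ...]
4 [293.3 171.8] [0.6171 0.1594]
ball_1_center side 0.29 [277.3 204.6] [0.5016 0.0551]
binder_clip top 0.61 [390.8 189. ] [ 0.6675 -0.2176]
binder_clip side 0.68 [388.4 259.5] [ 0.6755 -0.2162]
binder_clip side 0.56 [311.4 231.1] [ 0.569  -0.0084]
binder_clip side 0.53 [308.7 209.9] [0.6131 0.0737]
binder_clip side 0.46 [290.8 175.8] [0.6575 0.2457]
binder_clip side 0.27 [379.6 292.6] [ 0.584  -0.2955]
jar top 0.73 [417.  165.2] [ 0.7182 -0.2765]
jar top 0.45 [248.6 262.2] [0.5184 0.0925]
jar side 0.75 [417.4 266.9] [ 0.7205 -0.2796]
slide_carton top 0.96 [501.1 269.7] [ 0.4862 -0.4409]
slide_carton side 0.76 [385.8 353.4] [ 0.4822 -0.4475]
slide_carton side 0.54 [270.  184.2] [0.5819 0.2446]
```

Run:
```python
import cv2
f=cv2.imread('pics/top0.png');cv2.imwrite('pics/a.png',cv2.resize(f[140:365,150:520],None,fx=2.1,fy=2.1,interpolation=2))
f=cv2.imread('pics/side0.png');cv2.imwrite('pics/b.png',cv2.resize(f[140:380,200:460],None,fx=2.5,fy=2.5,interpolation=2))
```

```text
(no output)
```

View pics/a.png

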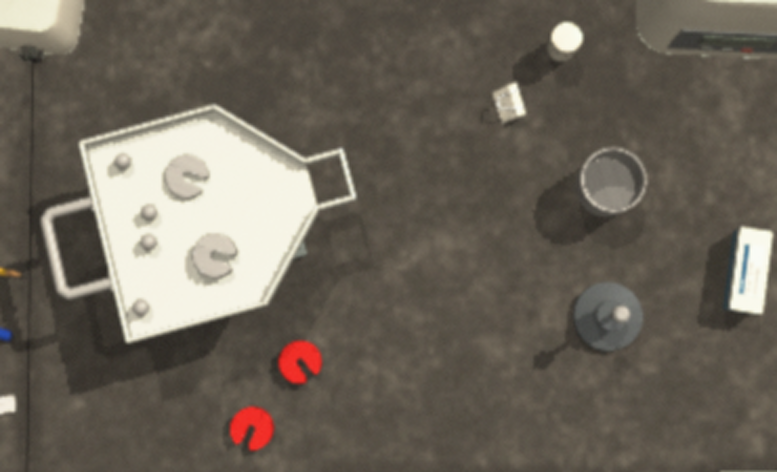

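View pics/b.png

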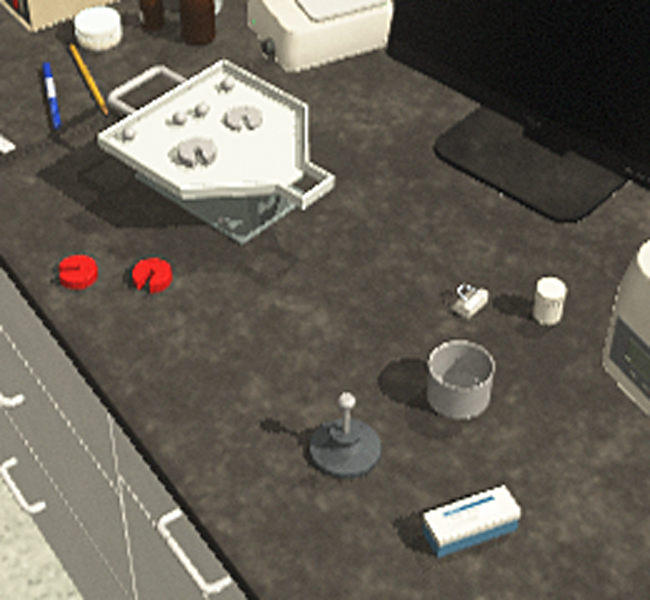

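The top crop shows the board with its nose to the right (about 330,178), the bar left (55,252), the balls near the rear rim, the cup (613,181) and the stand (610,316).

There are four slotted discs in the top frame:
- Grey A at (239,224) and grey B at (252,262), both on the board.
- Red at (293,312) and (270,344), on the bench. These are the look-alikes, so I leave them alone.

A and B fit the description. One enlarged crop should show which is the thick one.

```bash
cat > fit.py <<'E'
from h import *
from scipy.optimize import least_squares
np.set_printoptions(precision=4,suppress=True)
M=[((186,99),'t',(128,341)),((186,-99),'t',(80,143)),((52,-99),'t',(214,105)),((52,99),'t',(268,303)),((-56,-25),'t',(343,150)),((-56,25),'t',(355,197)),
((186,-99),'s',(223,62)),((186,99),'s',(100,142)),((52,-99),'s',(308,105)),((-56,-25),'s',(333,180)),((-56,25),'s',(308,205))]
def W(v,p,z):
    c,s=np.cos(v[2]),np.sin(v[2]);x,y=p[0]/1000,p[1]/1000
    return [v[0]+c*x-s*y,v[1]+s*x+c*y,z]
def res(v):
    r=[]
    for p,k,px in M:
        cam='top' if k=='t' else 'side'
        u=(150+px[0]/2.1,140+px[1]/2.1) if k=='t' else (200+px[0]/2.5,140+px[1]/2.5)
        r+=list(np.array(proj(cam,W(v,p,.087)))-u)
    return np.array(r)
s=least_squares(res,[.57,0,1.8],loss='soft_l1');v=s.x
E
python3 - <<'E'
from fit import *
print(v,np.degrees(v[2]));print(res(v).reshape(-1,2))
for n,p in dict(hinge=(0,0),chute=(-37,0),pre=(-107,0),bar=(235,0)).items():print(n,W(v,p,0))
f=cv2.imread('pics/side0.png');cv2.imwrite('pics/c.png',cv2.resize(f[160:220,255:315],None,fx=9,fy=9,interpolation=2))
for q in('cup_mid','stem_foot'):
    for c in('top','side'):print(q,c,find_in(c,q)[:1])
E
```

```text
[ 0.5729 -0.0072  1.8119] 103.81531625829118
[[ 0.3732  0.8621]
 [-0.0128 -0.8381]
 [ 0.6264 -0.6285]
 [-0.1624  0.5844]
 [ 0.7869 -1.4958]
 [ 1.7081  0.1362]
 [-0.471  -1.1629]
 [-1.8023 -2.3271]
 [-0.8446 -0.1169]
 [ 0.4644 -1.3771]
 [-2.2128 -2.3012]]
hinge [np.float64(0.5729310789470472), np.float64(-0.00723326724497051), 0]
chute [np.float64(0.5817664218647443), np.float64(-0.04316287502917406), 0]
pre [np.float64(0.5984819354928198), np.float64(-0.11113780867496456), 0]
bar [np.float64(0.5168147117670794), np.float64(0.22096829570875473), 0]
cup_mid top [{'location': [440.3, 227.9], 'conf': 0.96}]
cup_mid side [{'location': [383.7, 290.8], 'conf': 0.73}]
stem_foot top [{'location': [442.5, 290.8], 'conf': 0.97}]
stem_foot side [{'location': [335.7, 317.7], 'conf': 0.83}]
```

View pics/c.png

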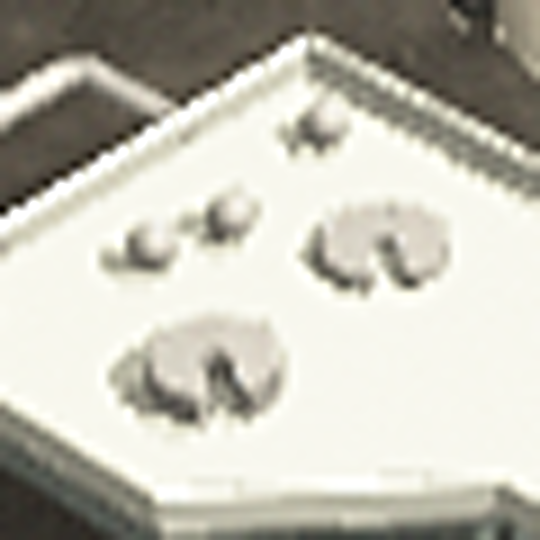

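A has a thin edge and B, nearer at side crop (215,365), shows a clearly taller dark side. So B is the thick weight and A the thin one. Cup first.

```bash
python3 -m handwheel '[{"delta_pos":[0.36,-1,0],"dr":[0,0,-5.67]},{"delta_pos":[0.36,-1,0],"dr":[0,0,-5.67]},{"delta_pos":[0.36,-1,0],"dr":[0,0,-5.67]},{"delta_pos":[0.36,-1,0],"dr":[0,0,-5.67]},{"delta_pos":[0.36,-1,0],"dr":[0,0,-5.67]},{"delta_pos":[0.36,-1,0],"dr":[0,0,-5.67]},{"delta_pos":[0.36,-1,0],"dr":[0,0,-5.67]},{"delta_pos":[0.36,-1,0],"dr":[0,0,-5.67]},{"delta_pos":[0.36,-1,0],"dr":[0,0,-5.67]},{"delta_pos":[0.36,-1,0],"dr":[0,0,-5.67]}]' -1 15
python3 -m handwheel '[{"delta_pos":[0.36,-1,0],"dr":[0,0,0]},{"delta_pos":[0.36,-1,0],"dr":[0,0,0]},{"delta_pos":[0.36,-1,0],"dr":[0,0,0]},{"delta_pos":[0.36,-1,0],"dr":[0,0,0]},{"delta_pos":[0.36,-1,0],"dr":[0,0,0]},{"delta_pos":[0.36,-1,0],"dr":[0,0,0]},{"delta_pos":[0.36,-1,0],"dr":[0,0,0]},{"delta_pos":[0.36,-1,0],"dr":[0,0,0]},{"delta_pos":[0.36,-1,0],"dr":[0,0,0]},{"delta_pos":[0.36,-1,0],"dr":[0,0,0]}]'
python3 -m handwheel '[{"delta_pos":[0.36,-1,0],"dr":[0,0,0]},{"delta_pos":[0.36,-1,0],"dr":[0,0,0]},{"delta_pos":[0.36,-1,0],"dr":[0,0,0]},{"delta_pos":[0.36,-1,0],"dr":[0,0,0]},{"delta_pos":[0.36,-1,0],"dr":[0,0,0]},{"delta_pos":[0.36,-1,-0.5],"dr":[0,0,0]},{"delta_pos":[0.36,-1,-0.8],"dr":[0,0,0]},{"delta_pos":[0.36,-1,-0.8],"dr":[0,0,0]},{"delta_pos":[0.36,-1,-0.8],"dr":[0,0,0]},{"delta_pos":[0.36,-1,-0.8],"dr":[0,0,0]}]'
```

```text
t: 2.6
eef_pos: [0.3339, 0.3349, 0.2458]
ee_rot: [-3.141, 0.0, -1.334]
force: [0.6, 0.1, 0.8]
width: 0.0874
gripper_force: 0.0
t: 3.6
eef_pos: [0.4419, 0.0349, 0.2459]
ee_rot: [-3.141, 0.0, -1.33]
force: [0.4, 0.2, 1.0]
width: 0.0875
gripper_force: 0.0
t: 4.6
eef_pos: [0.55, -0.2652, 0.1337]
ee_rot: [-3.141, -0.0, -1.33]
force: [0.8, 0.7, 0.6]
width: 0.0876
gripper_force: 0.0
```

Run:
```python
from h import *
s=get_state();print(s['t'],s['eef_pos'],s['ee_rot'],s['q'])
for c in('top','side'):
    grab_frame(c)
    for q,z in(('cup_mid',.023),('cup',0),('stem_foot',.03)):
        for r in mark_of(c,q)[:2]:print(c,q,round(r['conf'],2),r['location'],atz(c,r['location'],z)[:2])
```

```text
4.6 [ 0.55003422 -0.26524586  0.13372407] [-3.14115403e+00 -2.65721188e-04 -1.33034667e+00] [-1.29780111e-01  3.46133525e-01 -2.80785450e-01  1.09952980e-04
 -9.43372309e-01  3.70165303e-01]
top cup 0.2 [208.4, 217.7] [0.61792803 0.17951334]
top stem_foot 0.77 [442.5, 291.5] [ 0.4435476 -0.3104265]
side cup_mid 0.78 [381.6, 293.8] [ 0.57143095 -0.31685533]
side cup 0.9 [384.0, 301.5] [ 0.57478828 -0.32449162]
side cup 0.26 [334.7, 314.6] [ 0.45126707 -0.29140369]
side stem_foot 0.78 [337.0, 314.3] [ 0.44159191 -0.31407597]
```

```bash
python3 -m handwheel '[{"delta_pos":[0.35,-0.81,0],"dr":[0,0,0]},{"delta_pos":[0.35,-0.81,0],"dr":[0,0,0]},{"delta_pos":[0,0,-0.9],"dr":[0,0,0]},{"delta_pos":[0,0,-0.9],"dr":[0,0,0]},{"delta_pos":[0,0,-0.9],"dr":[0,0,0]},{"delta_pos":[0,0,-0.55],"dr":[0,0,0]},{"delta_pos":[0,0,0],"dr":[0,0,0]}]'
python3 -m handwheel '[{"delta_pos":[0,0,0],"dr":[0,0,0]},{"delta_pos":[0,0,0],"dr":[0,0,0]},{"delta_pos":[0,0,0],"dr":[0,0,0]},{"delta_pos":[0,0,0],"dr":[0,0,0]},{"delta_pos":[0,0,0],"dr":[0,0,0]},{"delta_pos":[0,0,0],"dr":[0,0,0]}]' 1 15
```

```text
t: 5.7
eef_pos: [0.5695, -0.3112, 0.0356]
ee_rot: [3.139, 0.002, -1.33]
force: [-0.6, 2.0, 0.5]
width: 0.0877
gripper_force: 0.0
t: 6.3
eef_pos: [0.5719, -0.3126, 0.0386]
ee_rot: [-3.139, -0.001, -1.33]
force: [1.3, 1.7, 6.5]
width: 0.0625
gripper_force: 15.0
```

```bash
python3 -m handwheel '[{"delta_pos":[0,0,0.5],"dr":[0,0,0]},{"delta_pos":[0,0,0.5],"dr":[0,0,0]},{"delta_pos":[0.13,0.94,0],"dr":[0,0,0]},{"delta_pos":[0.13,0.94,0],"dr":[0,0,0]},{"delta_pos":[0.13,0.94,0],"dr":[0,0,0]},{"delta_pos":[0.13,0.94,0],"dr":[0,0,0]},{"delta_pos":[0.13,0.94,0],"dr":[0,0,0]},{"delta_pos":[0.13,0.94,0],"dr":[0,0,0]},{"delta_pos":[0.13,0.93,0],"dr":[0,0,0]},{"delta_pos":[0,0,0],"dr":[0,0,0]}]'
python3 -m handwheel '[{"delta_pos":[0,0,-0.4],"dr":[0,0,0]},{"delta_pos":[0,0,-0.4],"dr":[0,0,0]},{"delta_pos":[0,0,-0.18],"dr":[0,0,0]},{"delta_pos":[0,0,0],"dr":[0,0,0]},{"delta_pos":[0,0,0],"dr":[0,0,0]}]'
python3 -m handwheel '[{"delta_pos":[0,0,0],"dr":[0,0,0]},{"delta_pos":[0,0,0],"dr":[0,0,0]},{"delta_pos":[0,0,0],"dr":[0,0,0]},{"delta_pos":[0,0,0],"dr":[0,0,0]}]' -1
python3 - <<'E'
from h import *
for c in('top','side'):
    save(c,c+'1')
    for q,z in(('cup_mid',.023),('cup',0),('chute',0),('board_bar',.08)):
        for r in mark_of(c,q)[:2]:print(c,q,round(r['conf'],2),r['location'],atz(c,r['location'],z)[:2])
a=cv2.imread('pics/top1.png')[170:310,150:370];b=cv2.imread('pics/side1.png')[160:300,220:440]
cv2.imwrite('pics/d.png',np.vstack([cv2.resize(x,None,fx=2.1,fy=2.1,interpolation=2) for x in(a,b)]))
E
```

```text
t: 7.3
eef_pos: [0.5988, -0.1127, 0.0685]
ee_rot: [-3.14, -0.0, -1.328]
force: [-0.0, -0.1, 0.1]
width: 0.063
gripper_force: 15.0
t: 7.8
eef_pos: [0.5972, -0.1163, 0.0368]
ee_rot: [3.14, 0.0, -1.332]
force: [-0.6, 0.4, -1.0]
width: 0.0625
gripper_force: 15.0
t: 8.2
eef_pos: [0.598, -0.1154, 0.0377]
ee_rot: [-3.141, -0.0, -1.33]
force: [-0.3, 0.9, -1.0]
width: 0.086
gripper_force: 0.0
top cup_mid 0.66 [346.4, 219.3] [ 0.60047909 -0.11948224]
top cup 0.61 [346.5, 223.0] [ 0.59633111 -0.11959307]
side cup_mid 0.95 [340.9, 246.0] [ 0.58749689 -0.12367501]
side cup_mid 0.38 [255.5, 172.7] [0.56018418 0.29346903]
side cup 0.65 [347.8, 250.8] [ 0.60646119 -0.12958772]
side cup 0.55 [254.2, 195.9] [0.51350795 0.22086148]
side board_bar 0.97 [251.6, 170.7] [0.52110359 0.23656231]
```

View pics/d.png

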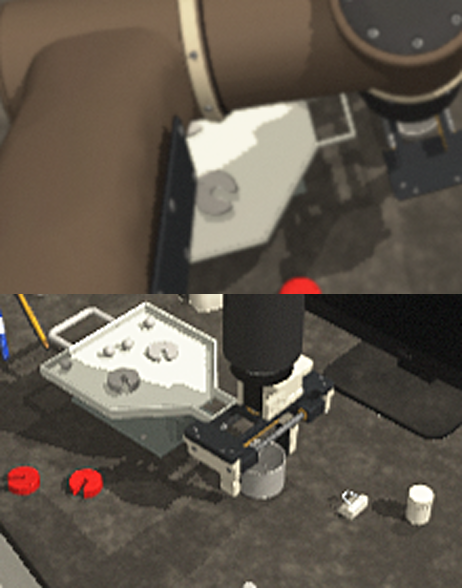

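The side view shows the cup standing between the open fingers in front of the nose (side frame about 346,248), with nothing disturbed. The gripper body would hit the nose, so I'll push the cup the last 75 mm with a two-finger fork.

```bash
python3 -m handwheel '[{"delta_pos":[0,0,0.8],"dr":[0,0,0]},{"delta_pos":[0,0,0.8],"dr":[0,0,0]},{"delta_pos":[0.26,-0.98,0],"dr":[0,0,0]},{"delta_pos":[0.27,-0.98,0],"dr":[0,0,0]},{"delta_pos":[0,0,0],"dr":[0,0,0]}]'
python3 -m handwheel '[{"delta_pos":[0,0,-0.6],"dr":[0,0,0]},{"delta_pos":[0,0,-0.62],"dr":[0,0,0]},{"delta_pos":[0,0,0],"dr":[0,0,0]},{"delta_pos":[0,0,0],"dr":[0,0,0]},{"delta_pos":[0,0,0],"dr":[0,0,0]}]' 0.09
```

```text
t: 9.2
eef_pos: [0.6145, -0.1767, 0.0858]
ee_rot: [-3.141, -0.001, -1.332]
force: [-0.4, -0.1, -0.0]
width: 0.0875
gripper_force: 0.0
t: 9.7
eef_pos: [0.6145, -0.174, 0.0501]
ee_rot: [-3.14, -0.001, -1.33]
force: [-0.6, -0.2, 0.9]
width: 0.0532
gripper_force: 0.0
```

```bash
python3 -m handwheel '[{"delta_pos":[0,0,0],"dr":[0,0,0]},{"delta_pos":[0,0,0],"dr":[0,0,0]},{"delta_pos":[-0.1,0.4,0],"dr":[0,0,0]},{"delta_pos":[-0.1,0.4,0],"dr":[0,0,0]},{"delta_pos":[-0.1,0.4,0],"dr":[0,0,0]},{"delta_pos":[-0.1,0.4,0],"dr":[0,0,0]},{"delta_pos":[-0.1,0.4,0],"dr":[0,0,0]},{"delta_pos":[-0.05,0.2,0],"dr":[0,0,0]},{"delta_pos":[0,0,0],"dr":[0,0,0]}]'
python3 - <<'E'
from h import *
for c in('top','side'):
    save(c,c+'2')
    for q,z in(('cup_mid',.023),('cup',0),('chute',0)):
        for r in mark_of(c,q)[:1]:print(c,q,round(r['conf'],2),r['location'],atz(c,r['location'],z)[:2])
b=cv2.imread('pics/side2.png')[190:270,280:380]
cv2.imwrite('pics/e.png',cv2.resize(b,None,fx=6,fy=6,interpolation=2))
E
```

```text
t: 10.6
eef_pos: [0.5972, -0.107, 0.0492]
ee_rot: [-3.142, 0.0, -1.329]
force: [-1.3, -0.4, 0.9]
width: 0.04
gripper_force: 0.0
top cup_mid 0.62 [325.0, 226.8] [ 0.58600542 -0.07401114]
top cup 0.73 [325.9, 228.3] [ 0.58627751 -0.07502054]
side cup_mid 0.55 [328.2, 236.2] [ 0.58144292 -0.07299378]
side cup 0.52 [335.0, 240.9] [ 0.60042055 -0.07827698]
```

View pics/e.png

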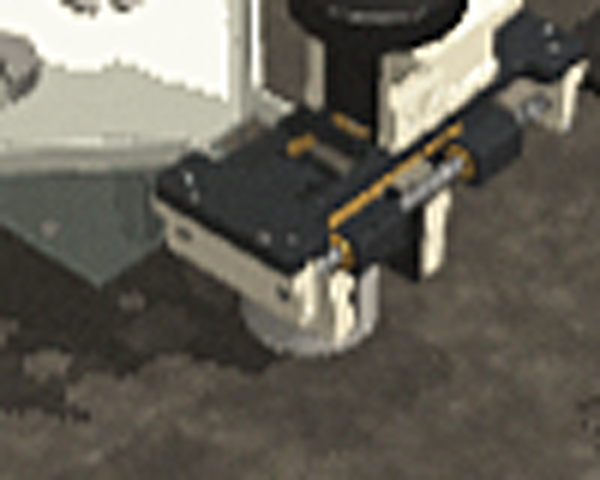

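The cup is upright and pushed along squarely (side frame about 332,240), with about 32 mm left to go.

```bash
python3 -m handwheel '[{"delta_pos":[-0.06,0.26,0],"dr":[0,0,0]},{"delta_pos":[-0.06,0.26,0],"dr":[0,0,0]},{"delta_pos":[-0.06,0.26,0],"dr":[0,0,0]},{"delta_pos":[-0.07,0.26,0],"dr":[0,0,0]},{"delta_pos":[0,0,0],"dr":[0,0,0]},{"delta_pos":[0,0,0],"dr":[0,0,0]}]'
python3 -m handwheel '[{"delta_pos":[0.12,-0.5,0],"dr":[0,0,0]},{"delta_pos":[0.24,-1,0],"dr":[0,0,0]},{"delta_pos":[0.24,-1,0.5],"dr":[0,0,0]},{"delta_pos":[0.24,-1,1],"dr":[0,0,0]},{"delta_pos":[0,0,1],"dr":[0,0,0]},{"delta_pos":[0,0,1],"dr":[0,0,0]},{"delta_pos":[-0.7,-0.7,0.5],"dr":[0,0,0]},{"delta_pos":[-0.7,-0.7,0.5],"dr":[0,0,0]}]'
python3 - <<'E'
from h import *
for c in('top','side'):
    save(c,c+'3')
    for q,z in(('cup_mid',.023),('cup',0),('chute',0),('board_bar',.08),('stem_foot',.03),('weight_thick_mid',.0815),('weight_thin_mid',.0785)):
        for r in mark_of(c,q)[:1]:print(c,q,round(r['conf'],2),r['location'],atz(c,r['location'],z)[:2])
a=cv2.imread('pics/top3.png')[190:290,160:340];b=cv2.imread('pics/side3.png')[160:260,240:420]
cv2.imwrite('pics/f.png',np.vstack([cv2.resize(x,None,fx=3,fy=3,interpolation=2) for x in(a,b)]))
E
```

```text
t: 11.6
eef_pos: [0.5898, -0.0764, 0.0492]
ee_rot: [-3.141, 0.0, -1.329]
force: [-0.1, -0.8, -0.8]
width: 0.0401
gripper_force: 0.0
t: 12.4
eef_pos: [0.5728, -0.2251, 0.185]
ee_rot: [-3.141, -0.0, -1.33]
force: [0.1, 0.0, -0.3]
width: 0.04
gripper_force: 0.0
top cup_mid 0.6 [308.0, 230.6] [ 0.5791013  -0.03802258]
top cup 0.58 [312.8, 231.5] [ 0.58025349 -0.04668264]
top board_bar 0.62 [175.4, 258.5] [0.52302924 0.22394295]
top stem_foot 0.86 [444.2, 290.1] [ 0.44628864 -0.31402884]
top weight_thick_mid 0.43 [292.8, 309.6] [ 0.41567013 -0.00895   ]
side cup_mid 0.93 [319.3, 233.0] [ 0.56873365 -0.04878538]
side cup 0.71 [323.3, 238.1] [ 0.58029364 -0.05097123]
side chute 0.87 [321.0, 232.3] [ 0.5883516  -0.02756573]
side board_bar 0.7 [254.3, 174.8] [0.51783233 0.21423915]
side stem_foot 0.88 [337.4, 312.5] [ 0.44547758 -0.31014776]
side weight_thick_mid 0.63 [279.9, 200.6] [0.51721199 0.06769543]
```

View pics/f.png

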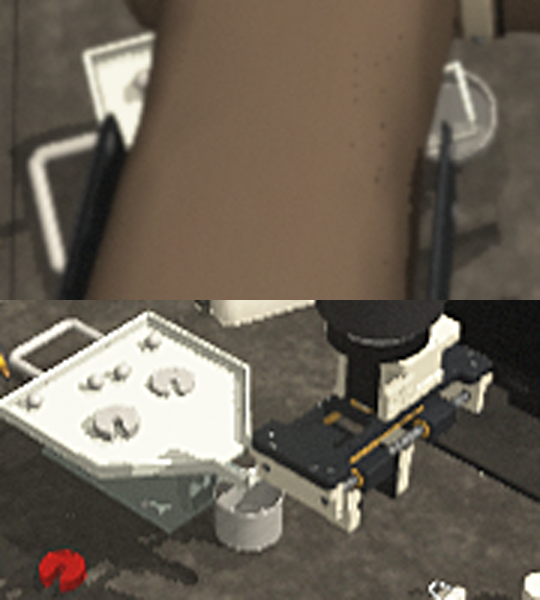

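The cup stands under the nose, seen in both views (top rim right edge about 325,228; side about 323,230), and the balls and weights are unmoved.

Run:
```python
from fit import *
print('rim right edge',atz('top',(325,228.3),.046)[:2],'pred',np.array(W(v,(-37-32,0),0)))
print('bar',atz('top',(176,260.7),.08)[:2],W(v,(235,0),0)[:2])
print('nose edge mid',atz('top',(160+468/3,190+95/3),.087)[:2],W(v,(-56,0),0)[:2])
```

```text
rim right edge [ 0.5793 -0.0748] pred [ 0.5894 -0.0742  0.    ]
bar [0.5186 0.2227] [np.float64(0.5168147117670794), np.float64(0.22096829570875473)]
nose edge mid [ 0.5869 -0.0588] [np.float64(0.5863034898495076), np.float64(-0.06161321416160291)]
```

```bash
python3 -m handwheel '[{"delta_pos":[0,0,0.7],"dr":[0,0,0]},{"delta_pos":[-0.12,0.93,0.3],"dr":[0,0,8]},{"delta_pos":[-0.12,0.93,0],"dr":[0,0,8]},{"delta_pos":[-0.12,0.93,0],"dr":[0,0,8]},{"delta_pos":[-0.12,0.93,0],"dr":[0,0,8]},{"delta_pos":[-0.12,0.93,0],"dr":[0,0,8]},{"delta_pos":[-0.12,0.93,0],"dr":[0,0,8]},{"delta_pos":[-0.12,0.93,0],"dr":[0,0,8]},{"delta_pos":[-0.12,0.93,0],"dr":[0,0,8]},{"delta_pos":[-0.12,0.93,0],"dr":[0,0,8]}]'
python3 -m handwheel '[{"delta_pos":[-0.12,0.93,0],"dr":[0,0,8]},{"delta_pos":[-0.12,0.93,0],"dr":[0,0,8]},{"delta_pos":[-0.12,0.93,0],"dr":[0,0,2]},{"delta_pos":[-0.12,0.93,0],"dr":[0,0,0]},{"delta_pos":[-0.12,0.93,0],"dr":[0,0,0]},{"delta_pos":[-0.12,0.93,-0.5],"dr":[0,0,0]},{"delta_pos":[-0.03,0.02,-0.8],"dr":[0,0,0]},{"delta_pos":[0,0,-0.5],"dr":[0,0,0]},{"delta_pos":[0,0,0],"dr":[0,0,0]},{"delta_pos":[0,0,0],"dr":[0,0,0]}]'
```

```text
t: 14.2
eef_pos: [0.5404, 0.0283, 0.2143]
ee_rot: [-3.141, -0.0, -0.068]
force: [1.7, 0.2, -1.0]
width: 0.04
gripper_force: 0.0
t: 15.2
eef_pos: [0.5183, 0.1952, 0.1604]
ee_rot: [3.141, 0.0, 0.241]
force: [0.0, -0.6, -0.4]
width: 0.0402
gripper_force: 0.0
```

```bash
python3 -m handwheel '[{"delta_pos":[0,0.9,0],"dr":[0,0,0]},{"delta_pos":[0,0,-0.6],"dr":[0,0,0]},{"delta_pos":[0,0,-0.6],"dr":[0,0,0]},{"delta_pos":[0,0,-0.6],"dr":[0,0,0]},{"delta_pos":[0,0,-0.6],"dr":[0,0,0]},{"delta_pos":[0,0,-0.3],"dr":[0,0,0]},{"delta_pos":[0,0,0],"dr":[0,0,0]}]'
python3 -m handwheel '[{"delta_pos":[0,0,0],"dr":[0,0,0]},{"delta_pos":[0,0,0],"dr":[0,0,0]},{"delta_pos":[0,0,0],"dr":[0,0,0]},{"delta_pos":[0,0,0],"dr":[0,0,0]},{"delta_pos":[0,0,0],"dr":[0,0,0]},{"delta_pos":[0,0,0],"dr":[0,0,0]}]' 1 12
```

```text
t: 15.9
eef_pos: [0.5181, 0.2219, 0.0788]
ee_rot: [3.141, 0.001, 0.24]
force: [0.6, -0.5, 0.1]
width: 0.0399
gripper_force: 0.0
t: 16.5
eef_pos: [0.5181, 0.2243, 0.0797]
ee_rot: [-3.139, -0.002, 0.241]
force: [-5.4, 8.5, 2.1]
width: 0.0094
gripper_force: 12.0
```

```bash
python3 -m handwheel '[{"delta_pos":[0.001,-0.005,0.109],"dr":[0.78,0.19,0]},{"delta_pos":[0.002,-0.008,0.109],"dr":[0.78,0.19,0]},{"delta_pos":[0.002,-0.010,0.109],"dr":[0.78,0.19,0]},{"delta_pos":[0.003,-0.012,0.109],"dr":[0.78,0.19,0]},{"delta_pos":[0.003,-0.013,0.109],"dr":[0.78,0.19,0]},{"delta_pos":[0.004,-0.015,0.109],"dr":[0.78,0.19,0]},{"delta_pos":[0.004,-0.016,0.108],"dr":[0.78,0.19,0]},{"delta_pos":[0.005,-0.018,0.108],"dr":[0.78,0.19,0]},{"delta_pos":[0.005,-0.020,0.108],"dr":[0.78,0.19,0]},{"delta_pos":[0.005,-0.021,0.108],"dr":[0.78,0.19,0]}]' - 15
python3 -m handwheel '[{"delta_pos":[0,0,0],"dr":[0,0,0]},{"delta_pos":[0,0,0],"dr":[0,0,0]},{"delta_pos":[0,0,0],"dr":[0,0,0]},{"delta_pos":[0,0,0],"dr":[0,0,0]},{"delta_pos":[0,0,0],"dr":[0,0,0]},{"delta_pos":[0,0,0],"dr":[0,0,0]},{"delta_pos":[0,0,0],"dr":[0,0,0]},{"delta_pos":[0,0,0],"dr":[0,0,0]},{"delta_pos":[0,0,0],"dr":[0,0,0]},{"delta_pos":[0,0,0],"dr":[0,0,0]}]'
python3 -m handwheel '[{"delta_pos":[0.006,-0.024,0.107],"dr":[0.78,0.19,0]},{"delta_pos":[0.006,-0.025,0.107],"dr":[0.78,0.19,0]},{"delta_pos":[0.006,-0.025,0.107],"dr":[0.78,0.19,0]},{"delta_pos":[0.007,-0.026,0.106],"dr":[0.78,0.19,0]},{"delta_pos":[0.007,-0.027,0.106],"dr":[0.78,0.19,0]},{"delta_pos":[0,0,0],"dr":[0,0,0]},{"delta_pos":[0,0,0],"dr":[0,0,0]},{"delta_pos":[0,0,0],"dr":[0,0,0]},{"delta_pos":[0,0,0],"dr":[0,0,0]},{"delta_pos":[0,0,0],"dr":[0,0,0]}]'
python3 -m handwheel '[{"delta_pos":[0,0,0],"dr":[0,0,0]},{"delta_pos":[0,0,0],"dr":[0,0,0]},{"delta_pos":[0,0,0],"dr":[0,0,0]},{"delta_pos":[0,0,0],"dr":[0,0,0]},{"delta_pos":[0,0,0],"dr":[0,0,0]},{"delta_pos":[0,0,0],"dr":[0,0,0]},{"delta_pos":[0,0,0],"dr":[0,0,0]},{"delta_pos":[0,0,0],"dr":[0,0,0]},{"delta_pos":[0,0,0],"dr":[0,0,0]},{"delta_pos":[0,0,0],"dr":[0,0,0]}]'
python3 - <<'E'
from h import *
for c in('top','side'):
    save(c,c+'4')
    for r in find_in(c,'ball_1'):print(c,round(r['conf'],2),r['location'])
a=cv2.imread('pics/top4.png')[190:290,160:340];b=cv2.imread('pics/side4.png')[150:250,240:420]
cv2.imwrite('pics/g.png',np.vstack([cv2.resize(x,None,fx=3,fy=3,interpolation=2) for x in(a,b)]))
E
```

```text
t: 17.5
eef_pos: [0.519, 0.2202, 0.1121]
ee_rot: [-2.998, -0.002, 0.241]
force: [-2.8, 9.9, -1.3]
width: 0.0095
gripper_force: 15.0
t: 18.5
eef_pos: [0.519, 0.2202, 0.1121]
ee_rot: [-2.999, -0.002, 0.24]
force: [-3.3, 8.0, 0.3]
width: 0.0092
gripper_force: 15.0
t: 19.5
eef_pos: [0.5199, 0.2165, 0.1282]
ee_rot: [-2.928, -0.002, 0.241]
force: [-3.5, 10.3, 1.5]
width: 0.0092
gripper_force: 15.0
t: 20.5
eef_pos: [0.5199, 0.2165, 0.1282]
ee_rot: [-2.928, -0.002, 0.24]
force: [-4.1, 9.8, 0.6]
width: 0.0094
gripper_force: 15.0
top 0.51 [308.5, 225.6]
side 0.43 [280.6, 196.4]
```

View pics/g.png

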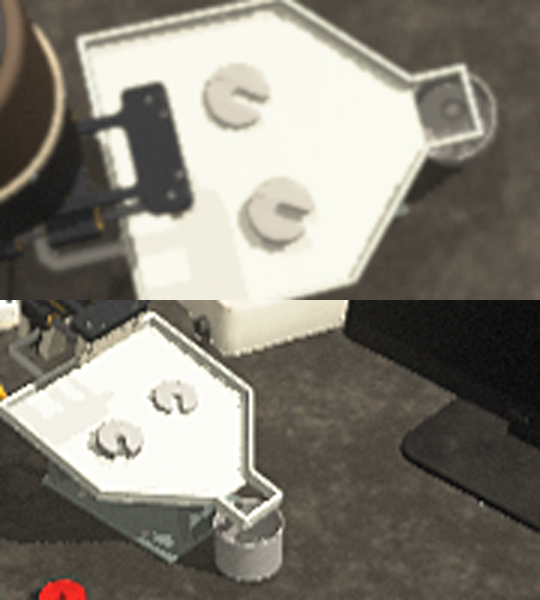

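The board is tipped about 12°, its floor is empty of balls in both views, and both weights are still in place. A ball shows through the nose at top frame (310,226). Lowering it back gently.

```bash
python3 -m handwheel '[{"delta_pos":[-0.007,0.027,-0.106],"dr":[-0.78,-0.19,0]},{"delta_pos":[-0.007,0.026,-0.106],"dr":[-0.78,-0.19,0]},{"delta_pos":[-0.006,0.025,-0.107],"dr":[-0.78,-0.19,0]},{"delta_pos":[-0.006,0.025,-0.107],"dr":[-0.78,-0.19,0]},{"delta_pos":[-0.006,0.024,-0.107],"dr":[-0.78,-0.19,0]},{"delta_pos":[-0.005,0.021,-0.108],"dr":[-0.78,-0.19,0]},{"delta_pos":[-0.005,0.020,-0.108],"dr":[-0.78,-0.19,0]},{"delta_pos":[-0.005,0.018,-0.108],"dr":[-0.78,-0.19,0]},{"delta_pos":[-0.004,0.016,-0.108],"dr":[-0.78,-0.19,0]},{"delta_pos":[-0.004,0.015,-0.109],"dr":[-0.78,-0.19,0]}]'
python3 -m handwheel '[{"delta_pos":[-0.003,0.013,-0.109],"dr":[-0.78,-0.19,0]},{"delta_pos":[-0.003,0.012,-0.109],"dr":[-0.78,-0.19,0]},{"delta_pos":[-0.002,0.010,-0.109],"dr":[-0.78,-0.19,0]},{"delta_pos":[-0.002,0.008,-0.109],"dr":[-0.78,-0.19,0]},{"delta_pos":[-0.001,0.005,-0.109],"dr":[-0.78,-0.19,0]},{"delta_pos":[0,0,0],"dr":[0,0,0]},{"delta_pos":[0,0,0],"dr":[0,0,0]}]'
```

```text
t: 21.7
eef_pos: [0.5184, 0.2229, 0.0956]
ee_rot: [-3.069, -0.002, 0.241]
force: [-3.7, 8.7, -1.6]
width: 0.0093
gripper_force: 15.0
t: 22.4
eef_pos: [0.5181, 0.2243, 0.0795]
ee_rot: [-3.139, -0.002, 0.241]
force: [-4.5, 8.2, 0.5]
width: 0.0096
gripper_force: 15.0
```

```bash
python3 -m handwheel '[{"delta_pos":[0,0,0],"dr":[0,0,0]},{"delta_pos":[0,0,0],"dr":[0,0,0]},{"delta_pos":[0,0,0],"dr":[0,0,0]},{"delta_pos":[0,0,0],"dr":[0,0,0]},{"delta_pos":[0,0,0],"dr":[0,0,0]},{"delta_pos":[0,0,0.4],"dr":[0,0,0]},{"delta_pos":[0,0,0.8],"dr":[0,0,0]},{"delta_pos":[0,0,1],"dr":[0,0,0]},{"delta_pos":[0,0,1],"dr":[0,0,0]},{"delta_pos":[0,0.5,0],"dr":[0,0,0]}]' 0.09
python3 - <<'E'
from h import *
np.set_printoptions(precision=4,suppress=True)
for c in('top','side'):
    save(c,c+'5')
    for q,z in(('weight_thick_mid',.0815),('weight_thin_mid',.0785),('stem_foot',.03),('ball_1_center',.02),('cup_mid',.023)):
        for f in(mark_of,find_in):
            for r in f(c,q)[:4]:print(c,q,f.__name__,round(r['conf'],2),r['location'],atz(c,r['location'],z)[:2])
a=cv2.imread('pics/top5.png')[185:285,200:340];b=cv2.imread('pics/side5.png')[160:260,240:380]
c=cv2.imread('pics/top5.png')[250:330,400:480];d=cv2.imread('pics/side5.png')[270:350,300:380]
r=lambda x,k:cv2.resize(x,None,fx=k,fy=k,interpolation=2)
L=np.vstack([r(a,3),r(b,3)]);R=np.vstack([r(c,3.75),r(d,3.75)])
cv2.imwrite('pics/h.png',np.hstack([L,R]))
E
```

```text
t: 23.4
eef_pos: [0.5202, 0.2377, 0.1807]
ee_rot: [-3.139, -0.007, 0.24]
force: [0.1, 0.1, 1.3]
width: 0.0398
gripper_force: 0.0
top weight_thick_mid call 0.7 [287.0, 310.5] [0.4142 0.0024]
top weight_thick_mid call 0.57 [253.5, 261.7] [0.5117 0.0672]
top weight_thick_mid call 0.57 [270.1, 344.9] [0.3492 0.0364]
top weight_thick_mid call 0.78 [270.3, 342.6] [0.3535 0.0359]
top weight_thick_mid call 0.73 [253.2, 258.5] [0.5181 0.0678]
top weight_thick_mid call 0.72 [235.8, 221.5] [0.5935 0.1021]
top weight_thick_mid call 0.55 [288.9, 309.4] [ 0.4163 -0.0013]
top weight_thin_mid call 0.81 [238.1, 220.9] [0.5951 0.0981]
top weight_thin_mid call 0.79 [235.7, 220.5] [0.596 0.103]
top stem_foot call 0.78 [441.8, 290.7] [ 0.4452 -0.3091]
top stem_foot call 0.68 [441.8, 291.9] [ 0.4428 -0.309 ]
top ball_1_center call 0.4 [312.5, 223.2] [ 0.595  -0.0477]
top ball_1_center call 0.6 [311.9, 227.6] [ 0.5857 -0.0462]
top cup_mid call 0.65 [310.2, 228.4] [ 0.5836 -0.0428]
top cup_mid call 0.41 [309.5, 229.4] [ 0.5815 -0.0412]
top cup_mid call 0.72 [310.7, 231.1] [ 0.5779 -0.0437]
side weight_thick
[... 249 characters left out ...]
ght_thick_mid call 0.68 [261.7, 249.1] [ 0.381 -0.073]
side weight_thick_mid call 0.48 [278.7, 202.3] [0.5107 0.0632]
side weight_thick_mid call 0.48 [229.6, 249.0] [ 0.3148 -0.0278]
side weight_thin_mid call 0.49 [297.7, 185.7] [0.5953 0.1008]
side weight_thin_mid call 0.38 [293.6, 185.5] [0.5862 0.1081]
side stem_foot call 0.93 [338.9, 313.6] [ 0.4465 -0.3148]
side stem_foot call 0.66 [296.4, 185.0] [0.6266 0.1611]
side stem_foot call 0.25 [278.7, 203.8] [0.5376 0.1141]
side stem_foot call 0.96 [337.3, 318.2] [ 0.4355 -0.324 ]
side cup_mid call 0.96 [319.0, 232.6] [ 0.569 -0.047]
side cup_mid call 0.38 [322.3, 234.7] [ 0.5716 -0.0591]
side cup_mid call 0.85 [318.9, 231.6] [ 0.571  -0.0434]
```

View pics/h.png

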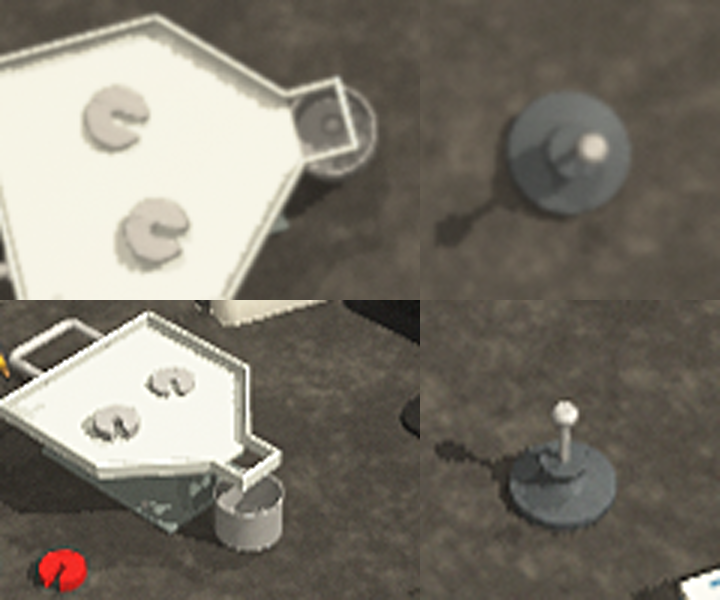

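The board is down and empty of balls, and the cup is in place with a ball visible inside at top frame (310,227). The weights sit at top (239,224) and (251,262), with their slots towards image right. Next I measure the disc faces, slot directions and stem precisely.

```bash
cat > m.py <<'E'
from h import *
from scipy.optimize import least_squares
np.set_printoptions(precision=4,suppress=True)
def tri(a,b):
    (o1,d1),(o2,d2)=ray('top',a),ray('side',b);A=np.c_[d1,-d2];s=np.linalg.lstsq(A,o2-o1,rcond=None)[0]
    return (o1+s[0]*d1+o2+s[1]*d2)/2,np.linalg.norm(o1+s[0]*d1-o2-s[1]*d2)
if __name__=='__main__':
    print('knob',tri((446.1,289.7),(338.7,300.1)),'top@.071',atz('top',(446.1,289.7),.071),'side@.071',atz('side',(338.7,300.1),.071))
    f=cv2.imread('pics/top5.png');k=8
    for n,(cx,cy),z in(('thin',(239,224),.082),('thick',(251.5,261.5),.088)):
        x0,y0=int(cx)-18,int(cy)-18
        g=cv2.resize(f[y0:y0+36,x0:x0+36],None,fx=k,fy=k,interpolation=cv2.INTER_CUBIC)
        V=g.max(2);th,_=cv2.threshold(V,0,255,cv2.THRESH_OTSU)
        m=((V<th+8)&(V>135)).astype('uint8')
        nn,l,st,ce=cv2.connectedComponentsWithStats(m);i=1+np.argmax(st[1:,4]);m=(l==i).astype('uint8')
        c=max(cv2.findContours(m,0,cv2.CHAIN_APPROX_NONE)[0],key=cv2.contourArea)
        pts=c[:,0,:].astype(float)
        full=(pts+.5)/k-.5+[x0,y0];w=np.array([atz('top',p,z)[:2] for p in full])
        r=least_squares(lambda v:np.hypot(*(w-v).T)-.021,w.mean(0),loss='soft_l1',f_scale=.0007).x
        # mean over disc of the missing part -> slot direction
        G=[(a,b) for a in np.arange(-.019,.0191,.0005) for b in np.arange(-.019,.0191,.0005) if a*a+b*b<.019**2]
        miss=[]
        for a,b in G:
            p=(np.array(proj('top',[r[0]+a,r[1]+b,z]))-[x0,y0]+.5)*k-.5
            if not m[int(p[1]),int(p[0])]:miss.append((a,b))
        mm=np.mean(miss,0);print(n,th,'centre',r,'slot deg',np.degrees(np.arctan2(mm[1],mm[0])),mm,len(miss)/len(G))
        cv2.circle(g,tuple(int(q) for q in (np.array(proj('top',[*r,z]))-[x0,y0]+.5)*k-.5),3,(0,0,255),-1)
        cv2.drawContours(g,[c],-1,(0,255,0),1);cv2.imwrite(f'pics/{n}.png',g)
    cv2.imwrite('pics/i.png',np.hstack([cv2.imread('pics/thin.png'),cv2.imread('pics/thick.png')]))
E
python3 m.py
```

```text
knob (array([ 0.4469, -0.3102,  0.0723]), np.float64(0.002270021159966883)) top@.071 [ 0.446  -0.3099  0.071 ] side@.071 [ 0.4487 -0.3097  0.071 ]Traceback (most recent call last):
  File "m.py", line 24, in <module>
    p=(np.array(proj('top',[r[0]+a,r[1]+b,z]))-[x0,y0]+.5)*k-.5
                ~~~~^^^^^^^^^^^^^^^^^^^^^^^^^
  File "h.py", line 11, in proj
    c=calibration(cam);E=np.array(c['extrinsics']);q=E[:3,:3]@np.array(p)+E[:3,3]
ValueError: time passes only in moves, steps and waits
```

```bash
sed -i 's/^from station import \*/from station import *\nimport functools\ncalibration=functools.lru_cache(calibration)/' h.py; python3 m.py
```

```text
knob (array([ 0.4469, -0.3102,  0.0723]), np.float64(0.002270021159966883)) top@.071 [ 0.446  -0.3099  0.071 ] side@.071 [ 0.4487 -0.3097  0.071 ]
thin 222.0 centre [0.5873 0.0997] slot deg -115.18452022632066 [-0.0056 -0.012 ] 0.02927478376580173
  return _methods._mean(a, axis=axis, dtype=dtype,
  ret = ret.dtype.type(ret / rcount)
Traceback (most recent call last):
  File "m.py", line 26, in <module>
    mm=np.mean(miss,0);print(n,th,'centre',r,'slot deg',np.degrees(np.arctan2(mm[1],mm[0])),mm,len(miss)/len(G))
                                                                              ~~^^^
IndexError: invalid index to scalar variable.
```

Run:
```python
import cv2
f=cv2.imread('pics/top5.png').max(2)
for cx,cy in((239,224),(251,262)):
    print()
    for y in range(cy-12,cy+13):print(y,*f[y,cx-14:cx+15])
```

```text
212 247 246 246 246 246 246 247 247 246 246 245 245 242 241 241 243 244 245 246 246 247 247 247 247 247 247 247 247 247
213 246 246 246 246 246 247 246 246 245 242 241 237 224 221 223 231 234 239 243 245 247 246 246 246 247 247 247 246 246
214 245 246 246 246 246 246 245 243 237 223 219 219 213 209 213 219 221 225 230 240 244 246 246 246 247 246 247 246 246
215 246 246 246 246 245 244 237 226 219 209 210 213 213 212 212 212 212 216 221 228 235 242 245 247 246 247 247 247 247
216 246 246 246 246 245 238 220 209 208 210 213 213 215 214 213 212 211 212 215 220 222 228 238 245 246 247 247 247 247
217 246 246 246 245 242 226 209 205 208 209 212 210 213 215 214 213 214 213 214 214 215 215 223 241 246 247 246 246 247
218 246 246 246 244 235 212 195 198 203 206 208 210 213 213 213 214 215 214 214 215 213 213 218 237 245 246 246 247 246
219 246 246 244 236 219 206 205 203 202 205 206 208 210 211 212 211 213 216 216 215 215 215 219 226 242 246 246 246 247
220 246 246 240 217 198 205 208 209 208 210 209 208 206 207 206 208 209 212 214 215 216 215 214 217 235 245 246 246 246
221 246 245 233 200 
[... 4200 characters left out ...]
 190 190 181 161 174 196 202 205 208 208 209 211 212 212 212 210 199 174 157 198 236 246 247 247 247
270 246 238 210 192 190 190 184 165 153 158 170 185 195 201 205 206 206 200 193 183 165 162 185 220 237 245 247 247 247
271 246 241 214 194 191 190 188 179 160 151 149 153 165 176 184 185 182 168 154 165 185 211 223 230 236 245 247 247 247
272 246 243 222 204 205 195 188 184 171 163 154 151 152 151 148 149 152 164 178 210 224 229 231 234 239 245 247 247 247
273 247 245 239 229 230 209 192 189 187 180 164 156 153 152 151 153 171 209 222 229 231 232 234 238 243 247 247 247 247
274 247 247 246 244 242 222 199 197 206 193 171 160 160 163 176 182 196 224 231 233 235 237 238 244 247 247 247 247 247
```

```bash
cat > fitw.py <<'E'
from h import *
from scipy.optimize import differential_evolution as DE
np.set_printoptions(precision=4,suppress=True)
f=cv2.imread('pics/top5.png').max(2).astype(np.float32)
def run(cx,cy,z):
    u,w=np.meshgrid(np.arange(cx-16,cx+16,.25),np.arange(cy-16,cy+16,.25));P=np.array([atz('top',p,z)[:2] for p in np.c_[u.ravel(),w.ravel()]])
    V=cv2.remap(f,u.astype(np.float32),w.astype(np.float32),cv2.INTER_LINEAR).ravel();c=np.minimum(abs(V-211),30)/30-.4
    def cost(v):
        d=P-v[:2];r=np.hypot(*d.T);a=d[:,0]*np.cos(v[2])+d[:,1]*np.sin(v[2]);b=-d[:,0]*np.sin(v[2])+d[:,1]*np.cos(v[2])
        hw=np.interp(a,[.015,.021],[.0045,.007])
        s=((a>0)&(abs(b)<hw))|(np.hypot(a,b)<.0045);m=(r<.021)&~s
        return c[m].sum()-c[(r<.026)&~m].sum()
    o=atz('top',(cx,cy),z);r=DE(cost,[(o[0]-.006,o[0]+.006),(o[1]-.006,o[1]+.006),(-2.4,-.9)],seed=1,maxiter=60)
    return r.x,np.degrees(r.x[2]),r.fun
print('thin',*run(239,223,.082));print('thick',*run(252,261,.088))
E
python3 fitw.py
```

```text
thin [ 0.5918  0.0959 -2.0571] -117.86559078866634 -2575.791748046875
thick [ 0.5143  0.0686 -1.9361] -110.93182731402649 -2690.533203125
```

```bash
python3 -m handwheel '[{"delta_pos":[-0.02,-0.4,0],"dr":[0,0,-8.3]},{"delta_pos":[-0.02,-0.4,0],"dr":[0,0,-8.3]},{"delta_pos":[-0.02,-0.4,0],"dr":[0,0,-8.3]},{"delta_pos":[-0.02,-0.4,0],"dr":[0,0,-8.3]},{"delta_pos":[-0.02,-0.4,0],"dr":[0,0,-8.3]},{"delta_pos":[-0.02,-0.4,0],"dr":[0,0,-8.3]},{"delta_pos":[-0.02,-0.4,0],"dr":[0,0,-8.3]},{"delta_pos":[-0.02,-0.4,0],"dr":[0,0,-8.3]},{"delta_pos":[-0.02,-0.4,0],"dr":[0,0,-8.3]},{"delta_pos":[0,-0.4,0],"dr":[0,0,-8.3]}]' -0.23
python3 -m handwheel '[{"delta_pos":[0,-0.4,0],"dr":[0,0,-8.3]},{"delta_pos":[0,-0.4,0],"dr":[0,0,-8.3]},{"delta_pos":[0,-0.4,0],"dr":[0,0,-8.3]},{"delta_pos":[0,-0.43,0],"dr":[0,0,-8.4]},{"delta_pos":[0,0,-0.5],"dr":[0,0,0]},{"delta_pos":[0,0,-0.5],"dr":[0,0,0]},{"delta_pos":[0,0,-0.5],"dr":[0,0,0]},{"delta_pos":[0,0,0],"dr":[0,0,0]},{"delta_pos":[0,0,0],"dr":[0,0,0]}]'
```

```text
t: 25.5
eef_pos: [0.5126, 0.1167, 0.1752]
ee_rot: [-3.141, 0.0, -1.214]
force: [-0.1, -0.1, -0.6]
width: 0.0542
gripper_force: 0.0
t: 26.4
eef_pos: [0.5128, 0.0682, 0.1303]
ee_rot: [3.141, -0.0, -1.789]
force: [0.1, 1.0, -0.1]
width: 0.0537
gripper_force: 0.0
```

Run:
```python
from h import *
s=get_state();print(s['eef_pos'],np.degrees(s['ee_rot']),s['q'])
print([atz('top',p,z)[:2] for p,z in(((252.1,260.8),.088),((239.1,223),.082))])
```

```text
[0.51279942 0.06824267 0.13029676] [ 1.79989453e+02 -2.58143004e-02 -1.02512364e+02] [ 5.12283956e-01  2.09860908e-01 -4.88010523e-01  2.77476119e-04
 -8.73362685e-01 -7.30844207e-01]
[array([0.51297246, 0.06881665]), array([0.59012915, 0.09538921])]
```

```bash
python3 -m handwheel '[{"delta_pos":[0,0,-0.5],"dr":[0,0,0]},{"delta_pos":[0,0,-0.4],"dr":[0,0,0]},{"delta_pos":[0,0,-0.21],"dr":[0,0,0]},{"delta_pos":[0,0,0],"dr":[0,0,0]},{"delta_pos":[0,0,0],"dr":[0,0,0]}]'
python3 -m handwheel '[{"delta_pos":[0,0,0],"dr":[0,0,0]},{"delta_pos":[0,0,0],"dr":[0,0,0]},{"delta_pos":[0,0,0],"dr":[0,0,0]},{"delta_pos":[0,0,0],"dr":[0,0,0]},{"delta_pos":[0,0,0],"dr":[0,0,0]}]' 1 25
python3 -m handwheel '[{"delta_pos":[0,0,0.2],"dr":[0,0,0]},{"delta_pos":[0,0,0.5],"dr":[0,0,0]},{"delta_pos":[0,0,0.5],"dr":[0,0,0]},{"delta_pos":[0,0,0.5],"dr":[0,0,0]}]'
```

```text
t: 26.9
eef_pos: [0.5129, 0.0683, 0.097]
ee_rot: [-3.141, -0.0, -1.789]
force: [-0.1, 0.7, -1.9]
width: 0.054
gripper_force: 0.0
t: 27.4
eef_pos: [0.5129, 0.0683, 0.0972]
ee_rot: [-3.141, 0.0, -1.789]
force: [-2.4, 0.9, 4.9]
width: 0.0409
gripper_force: 25.0
t: 27.8
eef_pos: [0.5125, 0.0681, 0.1483]
ee_rot: [3.141, -0.0, -1.79]
force: [0.3, 0.4, -0.9]
width: 0.0409
gripper_force: 25.0
```

```bash
python3 -m handwheel '[{"delta_pos":[-0.15,-0.93,0],"dr":[0,0,0]},{"delta_pos":[-0.15,-0.93,0],"dr":[0,0,0]},{"delta_pos":[-0.15,-0.93,0],"dr":[0,0,0]},{"delta_pos":[-0.15,-0.93,0],"dr":[0,0,0]},{"delta_pos":[-0.16,-0.93,0],"dr":[0,0,0]},{"delta_pos":[-0.16,-0.93,0],"dr":[0,0,0]},{"delta_pos":[-0.16,-0.93,0],"dr":[0,0,0]},{"delta_pos":[-0.16,-0.93,0],"dr":[0,0,0]},{"delta_pos":[-0.16,-0.93,-0.3],"dr":[0,0,0]},{"delta_pos":[-0.16,-0.93,-0.6],"dr":[0,0,0]}]'
python3 -m handwheel '[{"delta_pos":[-0.16,-0.93,-0.7],"dr":[0,0,0]},{"delta_pos":[-0.16,-0.93,-0.7],"dr":[0,0,0]},{"delta_pos":[0,0,-0.5],"dr":[0,0,0]},{"delta_pos":[0,0,-0.27],"dr":[0,0,0]},{"delta_pos":[0,0,0],"dr":[0,0,0]},{"delta_pos":[0,0,0],"dr":[0,0,0]}]'
python3 - <<'E'
from h import *
np.set_printoptions(precision=4,suppress=True)
s=get_state();print(s['eef_pos'],np.degrees(s['ee_rot']))
for c in('top','side'):
    save(c,c+'6')
    for q,z in(('weight_thick_mid',.0405),('stem_foot',.03)):
        for f in (mark_of,find_in):
            for r in f(c,q)[:3]:print(c,q,round(r['conf'],2),r['location'],atz(c,r['location'],z)[:2])
p=s['eef_pos'];print(proj('side',[p[0],p[1],.047]))
b=cv2.imread('pics/side6.png')[265:345,280:380];a=cv2.imread('pics/top6.png')[250:330,380:480]
cv2.imwrite('pics/j.png',np.hstack([cv2.resize(x,None,fx=4,fy=4,interpolation=2) for x in(a,b)]))
E
```

```text
t: 28.8
eef_pos: [0.4666, -0.212, 0.1218]
ee_rot: [-3.139, 0.0, -1.789]
force: [0.6, 0.3, -1.2]
width: 0.0407
gripper_force: 25.0
t: 29.4
eef_pos: [0.4568, -0.2663, 0.0562]
ee_rot: [-3.141, -0.0, -1.788]
force: [-0.3, -0.5, -1.9]
width: 0.0408
gripper_force: 25.0
[ 0.4568 -0.2663  0.0562] [-179.972    -0.0091 -102.4705]
top weight_thick_mid 0.51 [238.6, 225.8] [0.5913 0.1051]
side weight_thick_mid 0.67 [227.9, 246.0] [0.3322 0.0263]
side weight_thick_mid 0.52 [331.7, 295.4] [ 0.4593 -0.2666]
side weight_thick_mid 0.57 [230.7, 250.1] [0.3312 0.0083]
side weight_thick_mid 0.43 [259.4, 248.7] [ 0.3955 -0.0288]
side stem_foot 0.93 [338.0, 311.3] [ 0.4487 -0.3079]
side stem_foot 0.64 [413.6, 267.1] [ 0.6898 -0.2955]
side stem_foot 0.59 [335.5, 317.4] [ 0.4334 -0.3197]
side stem_foot 0.44 [416.5, 258.3] [ 0.7167 -0.2755]
[np.float64(330.79599376628977), np.float64(293.902689741757)]
```

View pics/j.png

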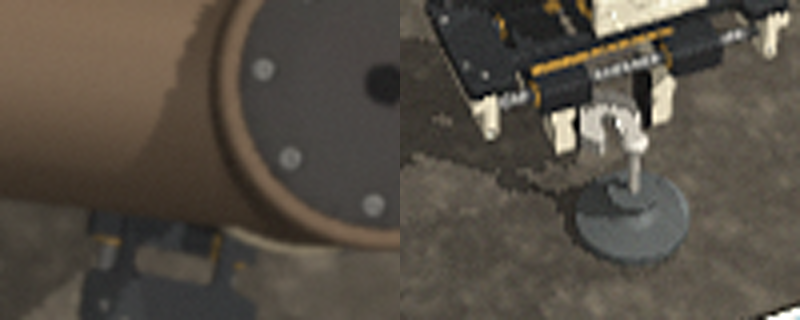

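The side view shows the thick weight held level with its slot facing the stem. The knob is at side crop (637,145) and the gap between the disc halves at about (615,135). I'll check that against the projection.

Run:
```python
from h import *
c=np.array([.4568,-.2663])
g=lambda p:np.round([400+(p[0]-280)*4,(p[1]-265)*4])
for a in(-115,-102.5,-90):
    d=np.array([np.cos(np.radians(a)),np.sin(np.radians(a))]);n=np.array([-d[1],d[0]])
    print(a,'corners',[g(proj('side',[*(c+.0198*d+s*.007*n),.047])) for s in(-1,1)],'closed end',g(proj('side',[*(c-.0045*d),.047])))
print('rim lr',[g(proj('side',[*(c+[s*.021,0]),.047])) for s in(-1,1)],'stem',g(proj('side',[.4465,-.3105,.05])),g(proj('side',[.4465,-.3105,.03])))
im=cv2.imread('pics/j.png')[80:200,560:680];cv2.imwrite('pics/k.png',cv2.resize(im,None,fx=4.5,fy=4.5,interpolation=2))
```

```text
-115 corners [array([597., 142.]), array([621., 139.])] closed end [602. 110.]
-102.5 corners [array([605., 142.]), array([627., 136.])] closed end [600. 110.]
-90 corners [array([612., 142.]), array([632., 132.])] closed end [599. 111.]
rim lr [array([574., 131.]), array([632., 101.])] stem [632. 167.] [631. 190.]
```

View pics/k.png

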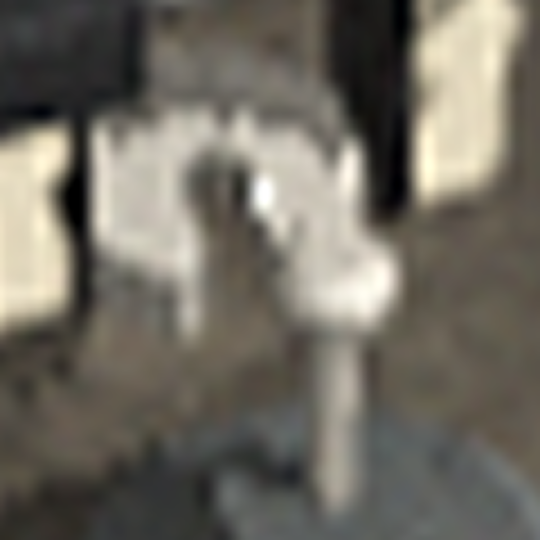

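The picture, corrected by the disc's own offset, shows the slot at about −112°, which also matches the fit of −111°. So I approach the stem along that direction.

```bash
python3 -m handwheel '[{"delta_pos":[0.107,-0.22,0],"dr":[0,0,0]},{"delta_pos":[-0.056,-0.139,0],"dr":[0,0,0]},{"delta_pos":[-0.056,-0.139,0],"dr":[0,0,0]},{"delta_pos":[-0.056,-0.139,0],"dr":[0,0,0]},{"delta_pos":[-0.056,-0.139,0],"dr":[0,0,0]},{"delta_pos":[-0.056,-0.139,0],"dr":[0,0,0]},{"delta_pos":[0,0,0],"dr":[0,0,0]},{"delta_pos":[0,0,0],"dr":[0,0,0]}]' - 20
python3 -m handwheel '[{"delta_pos":[-0.056,-0.139,0],"dr":[0,0,0]},{"delta_pos":[-0.028,-0.07,0],"dr":[0,0,0]},{"delta_pos":[0,0,0],"dr":[0,0,0]},{"delta_pos":[0,0,0],"dr":[0,0,0]}]'
```

```text
t: 30.7
eef_pos: [0.451, -0.2941, 0.0557]
ee_rot: [3.142, -0.0, -1.79]
force: [0.6, -0.8, -1.3]
width: 0.0407
gripper_force: 20.0
t: 31.1
eef_pos: [0.4486, -0.3003, 0.0556]
ee_rot: [3.142, 0.0, -1.79]
force: [-0.4, 0.0, -1.1]
width: 0.041
gripper_force: 20.0
```

```bash
python3 -m handwheel '[{"delta_pos":[-0.056,-0.139,0],"dr":[0,0,0]},{"delta_pos":[-0.028,-0.07,0],"dr":[0,0,0]},{"delta_pos":[0,0,0],"dr":[0,0,0]},{"delta_pos":[0,0,0],"dr":[0,0,0]}]'
python3 -m handwheel '[{"delta_pos":[-0.028,-0.07,0],"dr":[0,0,0]},{"delta_pos":[-0.014,-0.035,0],"dr":[0,0,0]},{"delta_pos":[0,0,0],"dr":[0,0,0]},{"delta_pos":[0,0,0],"dr":[0,0,0]}]'
```

```text
t: 31.5
eef_pos: [0.446, -0.3067, 0.0556]
ee_rot: [3.142, -0.0, -1.79]
force: [1.0, -0.5, -1.5]
width: 0.0411
gripper_force: 20.0
t: 31.9
eef_pos: [0.4448, -0.3097, 0.0557]
ee_rot: [3.142, -0.0, -1.79]
force: [0.9, 0.6, -1.5]
width: 0.0406
gripper_force: 20.0
```

```bash
python3 -m handwheel '[{"delta_pos":[-0.014,-0.035,0],"dr":[0,0,0]},{"delta_pos":[-0.014,-0.035,0],"dr":[0,0,0]},{"delta_pos":[0,0,0],"dr":[0,0,0]},{"delta_pos":[0,0,0],"dr":[0,0,0]}]'
python3 - <<'E'
from h import *
c='side';save(c,'side7');s=get_state();print(s['force'],s['moment'],s['eef_pos'])
for q,z in(('weight_thick_mid',.04),('stem_foot',.03)):
    for f in(mark_of,find_in):print([ (round(r['conf'],2),r['location']) for r in f(c,q)[:4]])
p=s['eef_pos'];print(proj(c,[p[0],p[1],.04]),proj(c,[p[0],p[1],.071]))
g=cv2.imread('pics/side7.png')[280:330,315:365].max(2)
for y in range(8,40):print(280+y,*g[y,4:42])
E
```

```text
t: 32.3
eef_pos: [0.4447, -0.3109, 0.0556]
ee_rot: [-3.141, 0.001, -1.789]
force: [2.6, 8.3, 0.2]
width: 0.0408
gripper_force: 20.0
[ 2.53563455  8.80303255 -0.65997512] [ 3.01340453e+00 -1.09824886e+00 -2.67460052e-03] [ 0.44465708 -0.31088028  0.05564069]
[(0.68, [231.1, 247.3]), (0.65, [336.7, 310.8]), (0.64, [260.1, 249.0]), (0.51, [337.2, 312.2])]
[(0.72, [262.1, 247.3]), (0.69, [339.7, 311.9]), (0.69, [229.7, 246.0])]
[(0.65, [336.2, 311.9]), (0.46, [297.2, 185.0])]
[(0.91, [338.4, 319.7]), (0.28, [389.9, 259.8])]
[np.float64(337.3549777700544), np.float64(310.04915784885134)] [np.float64(337.5548326803347), np.float64(301.17378803675734)]
288 32 34 34 34 36 32 34 32 33 45 72 50 46 53 41 27 50 154 176 164 92 79 30 30 32 35 39 38 80 170 172 140 118 143 147 92 87 52
289 33 45 33 31 36 41 43 44 43 44 50 50 56 54 53 39 42 59 50 30 30 34 34 39 52 49 167 173 150 190 155 102 67 19 43 50 53 49
290 42 52 44 41 46 45 51 54 52 56 54 51 51 50 48 45 46 36 35 36 39 48 124 170 156 125 166 163 147 148 112 52 25 63 62 49 49 51
291 48 55 51 52 53 53 56 49 46 51 49 45 39 39 42 41 38 84 85 165 179
[... 3154 characters left out ...]
91 108 119 121 109 95 90 86 92 93
315 65 66 63 61 50 92 200 227 220 228 245 91 55 105 103 95 121 147 193 63 48 57 74 95 189 169 121 97 100 98 104 119 119 103 93 87 93 90
316 62 58 59 58 43 62 213 238 232 202 193 71 50 87 109 108 115 125 182 87 53 55 51 80 179 125 97 95 106 99 94 125 129 108 101 91 84 92
317 57 63 60 61 42 58 159 181 147 113 84 45 46 63 81 84 105 122 180 77 46 56 74 100 130 104 95 98 106 107 99 126 128 99 93 89 92 88
318 60 63 63 62 46 65 74 76 46 42 43 49 50 54 55 58 72 88 122 60 67 101 116 115 111 112 103 103 102 103 103 108 127 97 92 91 92 94
319 62 66 65 56 42 62 54 47 75 71 76 78 83 59 70 71 79 84 89 96 101 127 135 122 117 106 102 105 102 102 106 103 131 97 90 94 100 103
```

```bash
python3 -m handwheel '[{"delta_pos":[0.012,0.03,0],"dr":[0,0,0]},{"delta_pos":[0,0,-0.05],"dr":[0,0,0]},{"delta_pos":[0,0,-0.05],"dr":[0,0,0]},{"delta_pos":[0,0,-0.02],"dr":[0,0,0]},{"delta_pos":[0,0,0],"dr":[0,0,0]},{"delta_pos":[0,0,0],"dr":[0,0,0]}]'
```

```text
t: 33.15
eef_pos: [0.4449, -0.3109, 0.0523]
ee_rot: [-3.141, 0.0, -1.789]
force: [3.0, 3.4, 1.2]
width: 0.0412
gripper_force: 20.0
```

```bash
python3 -m handwheel '[{"delta_pos":[0.005,0.015,-0.02],"dr":[0,0,0]},{"delta_pos":[0,0,-0.015],"dr":[0,0,0]},{"delta_pos":[0,0,0],"dr":[0,0,0]},{"delta_pos":[0,0,0],"dr":[0,0,0]}]'
```

```text
t: 33.55
eef_pos: [0.4449, -0.3108, 0.0521]
ee_rot: [-3.14, -0.001, -1.789]
force: [-0.5, 5.1, 10.4]
width: 0.0409
gripper_force: 20.0
```

```bash
python3 -m handwheel '[{"delta_pos":[0,0,0],"dr":[0,0,0]},{"delta_pos":[0,0,0],"dr":[0,0,0]},{"delta_pos":[0,0,0],"dr":[0,0,0]},{"delta_pos":[0,0,0.3],"dr":[0,0,0]},{"delta_pos":[0,0,0.6],"dr":[0,0,0]},{"delta_pos":[0,0,0.9],"dr":[0,0,0]},{"delta_pos":[0,0,0.9],"dr":[0,0,0]},{"delta_pos":[0,0,0.8],"dr":[0,0,0]},{"delta_pos":[0.35,0.97,0],"dr":[0,0,-1.45]},{"delta_pos":[0.35,0.97,0],"dr":[0,0,-1.45]}]' -0.23
python3 -m handwheel '[{"delta_pos":[0.35,0.97,0],"dr":[0,0,-1.45]},{"delta_pos":[0.35,0.97,0],"dr":[0,0,-1.45]},{"delta_pos":[0.35,0.97,0],"dr":[0,0,-1.45]},{"delta_pos":[0.35,0.97,0],"dr":[0,0,-1.45]},{"delta_pos":[0.35,0.97,0],"dr":[0,0,-1.45]},{"delta_pos":[0.35,0.97,0],"dr":[0,0,-1.45]},{"delta_pos":[0.35,0.97,0],"dr":[0,0,-1.45]},{"delta_pos":[0.34,0.97,0],"dr":[0,0,-1.45]},{"delta_pos":[0.34,0.97,0],"dr":[0,0,0]},{"delta_pos":[0.34,0.97,0],"dr":[0,0,0]}]'
python3 -m handwheel '[{"delta_pos":[0.33,0.97,0],"dr":[0,0,0]},{"delta_pos":[0.33,0.97,0],"dr":[0,0,0]},{"delta_pos":[0,0,-0.4],"dr":[0,0,0]},{"delta_pos":[0,0,-0.4],"dr":[0,0,0]},{"delta_pos":[0,0,0],"dr":[0,0,0]}]'
python3 - <<'E'
from h import *
s=get_state();print(s['t'],s['eef_pos'],np.degrees(s['ee_rot']))
for q in('weight_thick_mid','stem_foot'):
    for c in('top','side'):
        grab_frame(c);print(q,c,[(round(r['conf'],2),r['location']) for r in mark_of(c,q)[:5]])
print(proj('top',[.4448,-.3108,.0365]),proj('side',[.4448,-.3108,.0365]))
E
```

```text
t: 34.55
eef_pos: [0.4658, -0.2522, 0.1576]
ee_rot: [-3.139, 0.0, -1.843]
force: [1.2, -0.3, 0.5]
width: 0.0537
gripper_force: 0.0
t: 35.55
eef_pos: [0.5698, 0.0399, 0.1566]
ee_rot: [-3.141, -0.0, -2.042]
force: [0.6, -1.0, 0.8]
width: 0.0536
gripper_force: 0.0
t: 36.05
eef_pos: [0.5876, 0.0958, 0.1299]
ee_rot: [3.139, -0.003, -2.043]
force: [-0.2, 0.3, 0.3]
width: 0.054
gripper_force: 0.0
36.05 [0.58764909 0.09583866 0.1298697 ] [ 1.79837447e+02 -1.74410250e-01 -1.17068084e+02]
weight_thick_mid top [(0.72, [441.6, 288.6]), (0.67, [268.7, 343.7]), (0.66, [291.9, 311.8]), (0.2, [308.5, 228.8])]
weight_thick_mid side [(0.74, [229.2, 247.0]), (0.6, [339.0, 309.7]), (0.51, [259.3, 250.9])]
stem_foot top [(0.82, [442.9, 287.0]), (0.16, [239.4, 225.7])]
stem_foot side [(0.64, [337.7, 315.1])]
[np.float64(443.2568488060766), np.float64(290.78856678570105)] [np.float64(337.3634093773612), np.float64(310.9851459657218)]
```

```bash
python3 -m handwheel '[{"delta_pos":[0.1,0,-0.4],"dr":[0,0,0]},{"delta_pos":[0,0,-0.4],"dr":[0,0,0]},{"delta_pos":[0,0,-0.2],"dr":[0,0,0]},{"delta_pos":[0,0,0],"dr":[0,0,0]},{"delta_pos":[0,0,0],"dr":[0,0,0]}]'
```

```text
t: 36.95
eef_pos: [0.5923, 0.0969, 0.1016]
ee_rot: [3.141, -0.001, -2.042]
force: [0.1, -0.6, 0.7]
width: 0.0537
gripper_force: 0.0
```

```bash
python3 -m handwheel '[{"delta_pos":[-0.03,0,-0.15],"dr":[0,0,0]},{"delta_pos":[0,0,-0.04],"dr":[0,0,0]},{"delta_pos":[0,0,0],"dr":[0,0,0]},{"delta_pos":[0,0,0],"dr":[0,0,0]}]'
python3 -m handwheel '[{"delta_pos":[0,0,0],"dr":[0,0,0]},{"delta_pos":[0,0,0],"dr":[0,0,0]},{"delta_pos":[0,0,0],"dr":[0,0,0]},{"delta_pos":[0,0,0],"dr":[0,0,0]},{"delta_pos":[0,0,0],"dr":[0,0,0]}]' 1 20
```

```text
t: 37.35
eef_pos: [0.5916, 0.097, 0.0965]
ee_rot: [-3.141, 0.0, -2.042]
force: [-0.5, 0.1, -0.7]
width: 0.0543
gripper_force: 0.0
t: 37.85
eef_pos: [0.5915, 0.097, 0.0964]
ee_rot: [-3.142, 0.0, -2.043]
force: [-1.1, -0.3, 1.5]
width: 0.0405
gripper_force: 20.0
```

```bash
python3 -m handwheel '[{"delta_pos":[0,0,0.3],"dr":[0,0,0]},{"delta_pos":[0,0,0.7],"dr":[0,0,0]},{"delta_pos":[0,0,0.7],"dr":[0,0,0]},{"delta_pos":[-0.32,-0.94,0],"dr":[0,0,0]},{"delta_pos":[-0.32,-0.94,0],"dr":[0,0,0]},{"delta_pos":[-0.32,-0.94,0],"dr":[0,0,0]},{"delta_pos":[-0.32,-0.94,0],"dr":[0,0,0]},{"delta_pos":[-0.32,-0.94,0],"dr":[0,0,0]},{"delta_pos":[-0.32,-0.94,0],"dr":[0,0,0]},{"delta_pos":[-0.32,-0.94,0],"dr":[0,0,0]}]'
python3 -m handwheel '[{"delta_pos":[-0.33,-0.95,0],"dr":[0,0,0]},{"delta_pos":[-0.33,-0.95,0],"dr":[0,0,0]},{"delta_pos":[-0.33,-0.95,0],"dr":[0,0,0]},{"delta_pos":[-0.33,-0.95,-0.5],"dr":[0,0,0]},{"delta_pos":[-0.33,-0.94,-0.7],"dr":[0,0,0]},{"delta_pos":[-0.33,-0.94,-0.7],"dr":[0,0,0]},{"delta_pos":[0,0,-0.5],"dr":[0,0,0]},{"delta_pos":[0,0,-0.2],"dr":[0,0,0]},{"delta_pos":[0,0,0],"dr":[0,0,0]},{"delta_pos":[0,0,0],"dr":[0,0,0]}]'
python3 - <<'E'
from h import *
save('side','side8');p=get_state()['eef_pos'];print(p)
g=lambda q:np.round((np.array(proj('side',q))-[310,260])*10)
for a in(-125,-117,-105):
    d=np.array([np.cos(np.radians(a)),np.sin(np.radians(a))]);n=np.array([-d[1],d[0]]);z=p[2]-.0144
    print(a,[g([*(p[:2]+.0198*d+s*.007*n),z]) for s in(-1,1)],'end',g([*(p[:2]-.0045*d),z]))
print([g([p[0]+s,p[1],z]) for s in(-.021,.021)],'stem',g([.4447,-.3108,.05]))
cv2.imwrite('pics/l.png',cv2.resize(cv2.imread('pics/side8.png')[260:320,310:370],None,fx=10,fy=10,interpolation=2))
E
```

```text
t: 38.85
eef_pos: [0.5239, -0.1015, 0.148]
ee_rot: [-3.141, 0.0, -2.042]
force: [-0.2, -0.1, -0.3]
width: 0.0403
gripper_force: 20.0
t: 39.85
eef_pos: [0.4657, -0.2706, 0.0702]
ee_rot: [-3.141, 0.0, -2.041]
force: [0.0, -0.3, -0.5]
width: 0.0405
gripper_force: 20.0
[ 0.46585692 -0.27053339  0.07035509]
-125 [array([220., 371.]), array([280., 372.])] end [250. 295.]
-117 [array([232., 374.]), array([291., 369.])] end [247. 295.]
-105 [array([251., 376.]), array([307., 361.])] end [244. 295.]
[array([176., 346.]), array([323., 272.])] stem [274. 472.]
```

```bash
python3 -m handwheel '[{"delta_pos":[0,0,-0.07],"dr":[0,0,0]},{"delta_pos":[-0.068,-0.134,0],"dr":[0,0,0]},{"delta_pos":[-0.068,-0.134,0],"dr":[0,0,0]},{"delta_pos":[-0.068,-0.134,0],"dr":[0,0,0]},{"delta_pos":[-0.068,-0.134,0],"dr":[0,0,0]},{"delta_pos":[-0.068,-0.134,0],"dr":[0,0,0]},{"delta_pos":[0,0,0],"dr":[0,0,0]}]'
python3 -m handwheel '[{"delta_pos":[-0.068,-0.134,0],"dr":[0,0,0]},{"delta_pos":[-0.034,-0.067,0],"dr":[0,0,0]},{"delta_pos":[0,0,0],"dr":[0,0,0]},{"delta_pos":[0,0,0],"dr":[0,0,0]}]'
```

```text
t: 40.6
eef_pos: [0.4543, -0.2915, 0.0672]
ee_rot: [3.141, -0.0, -2.043]
force: [0.3, 0.6, -1.0]
width: 0.0409
gripper_force: 20.0
t: 41.0
eef_pos: [0.4517, -0.297, 0.0672]
ee_rot: [-3.142, -0.0, -2.043]
force: [0.1, 0.3, -1.0]
width: 0.0407
gripper_force: 20.0
```

```bash
python3 -m handwheel '[{"delta_pos":[-0.068,-0.134,0],"dr":[0,0,0]},{"delta_pos":[-0.068,-0.134,0],"dr":[0,0,0]},{"delta_pos":[0,0,0],"dr":[0,0,0]},{"delta_pos":[0,0,0],"dr":[0,0,0]}]'
python3 -m handwheel '[{"delta_pos":[-0.034,-0.067,0],"dr":[0,0,0]},{"delta_pos":[-0.02,-0.04,0],"dr":[0,0,0]},{"delta_pos":[-0.02,-0.04,0],"dr":[0,0,0]},{"delta_pos":[0,0,0],"dr":[0,0,0]},{"delta_pos":[0,0,0],"dr":[0,0,0]}]'
```

```text
t: 41.4
eef_pos: [0.4474, -0.3052, 0.0672]
ee_rot: [3.142, -0.0, -2.043]
force: [0.1, -0.5, -0.8]
width: 0.0402
gripper_force: 20.0
t: 41.9
eef_pos: [0.4456, -0.309, 0.0672]
ee_rot: [-3.141, 0.001, -2.043]
force: [0.8, 4.3, -0.1]
width: 0.0402
gripper_force: 20.0
```

```bash
python3 -m handwheel '[{"delta_pos":[0.005,0.01,-0.04],"dr":[0,0,0]},{"delta_pos":[0,0,-0.04],"dr":[0,0,0]},{"delta_pos":[0,0,-0.015],"dr":[0,0,0]},{"delta_pos":[0,0,0],"dr":[0,0,0]},{"delta_pos":[0,0,0],"dr":[0,0,0]}]'
python3 -m handwheel '[{"delta_pos":[0,0,-0.02],"dr":[0,0,0]},{"delta_pos":[0,0,0],"dr":[0,0,0]},{"delta_pos":[0,0,0],"dr":[0,0,0]}]'
```

```text
t: 42.4
eef_pos: [0.4459, -0.3091, 0.0645]
ee_rot: [-3.141, 0.0, -2.042]
force: [2.9, 4.8, 2.5]
width: 0.0399
gripper_force: 20.0
t: 42.7
eef_pos: [0.4459, -0.3092, 0.0643]
ee_rot: [-3.141, 0.0, -2.042]
force: [2.7, 5.4, 7.3]
width: 0.0403
gripper_force: 20.0
```

```bash
python3 -m handwheel '[{"delta_pos":[0,0,0],"dr":[0,0,0]},{"delta_pos":[0,0,0],"dr":[0,0,0]},{"delta_pos":[0,0,0],"dr":[0,0,0]},{"delta_pos":[0,0,0.3],"dr":[0,0,0]},{"delta_pos":[0,0,0.6],"dr":[0,0,0]},{"delta_pos":[0,0,0.9],"dr":[0,0,0]},{"delta_pos":[0,0,0.9],"dr":[0,0,0]},{"delta_pos":[0.3,0.9,0.9],"dr":[0,0,0]},{"delta_pos":[0.3,0.9,0.5],"dr":[0,0,0]},{"delta_pos":[0.3,0.9,0.5],"dr":[0,0,0]}]' -0.23
python3 -m handwheel '[{"delta_pos":[0.3,0.9,0],"dr":[0,0,0]},{"delta_pos":[0.3,0.9,0],"dr":[0,0,0]},{"delta_pos":[0.3,0.9,0],"dr":[0,0,0]},{"delta_pos":[0.3,0.9,0],"dr":[0,0,0]},{"delta_pos":[0.3,0.9,0],"dr":[0,0,0]},{"delta_pos":[0,0,0],"dr":[0,0,0]}]'
python3 - <<'E'
from h import *
for c in('top','side'):
    save(c,c+'9')
    for q in('weight_thick_mid','weight_thin_mid','stem_foot','cup','binder_clip','jar','slide_carton','ball_1'):
        print(c,q,[(round(r['conf'],2),r['location']) for r in mark_of(c,q)[:4] if r['conf']>.3])
print([proj(c,[.4448,-.3108,z]) for c in('top','side') for z in(.0365,.0465)])
g=cv2.imread('pics/side9.png').max(2);print('side')
for y in range(293,324):print(y,*g[y,322:356])
E
```

```text
t: 43.7
eef_pos: [0.4726, -0.2276, 0.2035]
ee_rot: [-3.14, 0.0, -2.043]
force: [1.3, -0.6, -0.4]
width: 0.0539
gripper_force: 0.0
t: 44.3
eef_pos: [0.5184, -0.091, 0.2024]
ee_rot: [-3.141, 0.0, -2.04]
force: [-0.1, -0.3, -0.2]
width: 0.0538
gripper_force: 0.0
top weight_thick_mid [(0.65, [289.6, 310.4]), (0.6, [271.5, 343.0]), (0.4, [442.4, 288.9])]
top weight_thin_mid [(0.78, [442.6, 290.4])]
top stem_foot [(0.76, [444.1, 291.8])]
top cup []
top binder_clip [(0.68, [390.7, 187.1])]
top jar [(0.71, [415.9, 166.3])]
top slide_carton [(0.72, [502.4, 268.2])]
top ball_1 [(0.39, [442.5, 290.1])]
side weight_thick_mid [(0.71, [232.1, 246.7]), (0.7, [260.0, 249.9]), (0.53, [339.2, 308.8])]
side weight_thin_mid [(0.71, [338.1, 304.7]), (0.7, [416.1, 266.7])]
side stem_foot [(0.73, [336.9, 315.9])]
side cup []
side binder_clip [(0.58, [384.8, 261.3])]
side jar [(0.75, [415.5, 265.1])]
side slide_carton [(0.76, [387.2, 351.0])]
side ball_1 [(0.62, [387.3, 258.4]), (0.41, [308.9, 211.6])]
[[np.float64(443.2568488060766), np.float64(290.78856678570105)], [np.float64(444.20620569217215), np.floa
[... 3183 characters left out ...]
 54 56 54 54 51 48 49 69 81 107 94 185 70 58 98 115 110 136 125 115 113 117 120 121 120 123 92 89 89 90
319 50 45 64 54 53 54 53 79 75 80 60 66 72 88 91 114 97 96 121 126 116 124 122 121 119 118 118 119 121 128 94 86 89 95
320 43 41 59 53 59 57 47 90 93 93 78 80 82 85 89 101 106 108 118 125 122 120 118 122 119 119 120 119 121 126 99 89 92 100
321 45 46 59 53 57 54 49 89 87 91 95 93 87 94 95 101 107 114 118 115 108 116 114 121 120 119 119 117 122 128 94 91 95 95
322 48 47 47 76 77 78 74 96 88 87 95 88 92 93 93 99 104 106 106 101 105 115 111 114 120 118 120 119 118 114 89 93 93 94
323 49 52 39 76 89 94 88 90 91 93 91 91 92 95 97 91 94 97 96 96 115 115 117 115 114 117 121 122 126 90 95 90 91 90
```

```bash
python3 -m handwheel '[{"delta_pos":[-0.2,-1,1],"dr":[0,0,0]},{"delta_pos":[-0.2,-1,1],"dr":[0,0,0]},{"delta_pos":[-0.2,-1,1],"dr":[0,0,0]},{"delta_pos":[-0.2,-1,0],"dr":[0,0,0]},{"delta_pos":[-0.2,-1,0],"dr":[0,0,0]},{"delta_pos":[-0.2,-1,0],"dr":[0,0,0]},{"delta_pos":[0,0,0],"dr":[0,0,0]}]'
python3 - <<'E'
from h import *
for c in('top','side'):
    save(c,c+'10')
    for q in('cup','cup_mid','ball_1','weight_thin_mid'):
        print(c,q,[(round(r['conf'],2),r['location']) for r in find_in(c,q)[:5] if r['conf']>.3])
a=cv2.imread('pics/side5.png').astype(int);b=cv2.imread('pics/side10.png').astype(int)
print('side diff around cup',abs(a-b)[215:260,300:345].mean(),abs(a-b)[215:260,300:345].max())
E
```

```text
t: 45.9
eef_pos: [0.4807, -0.2756, 0.2915]
ee_rot: [3.141, -0.001, -2.045]
force: [-0.4, 0.3, -0.7]
width: 0.0537
gripper_force: 0.0
top cup [(0.58, [208.6, 250.3])]
top cup_mid []
top ball_1 [(0.64, [211.5, 251.0])]
top weight_thin_mid []
side cup [(0.81, [323.2, 231.6])]
side cup_mid [(0.69, [319.4, 231.7]), (0.59, [278.8, 198.2])]
side ball_1 []
side weight_thin_mid [(0.47, [337.4, 305.3])]
side diff around cup 4.328065843621399 190
```

Run:
```python
from h import *
p=atz('top',(211,250.5),.083);print(p)
s=proj('side',p);print(s)
g=cv2.imread('pics/side10.png').max(2);t=cv2.imread('pics/top5.png').max(2)
x,y=map(int,s)
for r in range(y-8,y+9):print(r,*g[r,x-12:x+13])
print('top5')
for r in range(205,296,3):print(r,*t[r,192:232:2])
print('side10 dark spots on floor: ')
import fit
m=np.zeros(g.shape,np.uint8)
q=[proj('side',fit.W(fit.v,c,.075)) for c in((178,91),(178,-91),(52,-91),(-14,-17),(-14,17),(52,91))]
cv2.fillPoly(m,[np.int32(q)],1);m=cv2.erode(m,np.ones((5,5)))
n,l,st,ce=cv2.connectedComponentsWithStats(((g<215)&(m>0)).astype('uint8'))
print([(c.round(),s[4]) for c,s in zip(ce[1:],st[1:])if s[4]>4])
```

```text
[0.53648314 0.15163965 0.083     ]
[np.float64(270.6101271139987), np.float64(182.52126369781553)]
174 82 93 93 92 93 93 85 86 84 89 85 71 66 255 255 255 232 210 186 219 234 246 251 250 248
175 89 90 88 84 88 92 83 78 78 77 65 155 255 255 247 214 218 171 215 245 248 250 249 249 248
176 87 87 82 84 77 84 86 78 67 106 255 239 255 224 216 214 222 235 248 252 250 248 248 248 248
177 89 92 87 87 81 78 68 66 255 255 255 232 218 214 217 226 243 252 250 248 249 248 248 248 248
178 89 87 88 77 66 51 148 255 255 255 213 214 212 229 242 245 250 249 249 248 248 248 248 248 248
179 86 85 69 56 103 255 247 255 227 218 215 219 240 246 251 250 249 248 248 248 249 248 248 248 248
180 72 60 60 255 255 255 239 221 218 210 228 243 251 250 249 248 248 248 248 248 248 248 248 247 248
181 61 147 255 255 255 219 213 215 219 240 246 249 249 248 248 248 248 248 248 248 248 248 248 249 248
182 255 249 255 225 217 215 220 242 242 250 250 249 248 248 248 248 248 248 248 248 249 248 248 248 248
183 255 240 218 217 212 227 242 251 250 249 248 248 248 248 248 248 248 248 248 248 248 248 248 248 248
184 217 217 212 
[... 2608 characters left out ...]
247
274 106 138 180 198 209 199 237 206 246 246 246 246 246 246 246 247 247 247 247 247
277 204 193 176 151 124 124 221 213 241 247 246 246 247 246 246 247 247 247 247 247
280 79 63 59 64 63 62 141 229 226 246 247 246 246 247 246 247 247 246 247 247
283 51 50 54 58 59 60 81 231 211 246 247 247 246 238 238 247 247 247 247 247
286 51 51 58 60 58 60 63 186 212 241 247 247 246 236 234 246 246 247 247 246
289 51 49 60 61 57 58 57 118 227 222 247 247 246 236 232 241 242 245 247 246
292 54 47 50 57 58 56 57 69 216 207 242 235 235 231 231 231 231 242 247 247
295 57 47 49 55 56 56 58 59 172 211 225 231 231 231 231 230 230 226 242 233
side10 dark spots on floor: 
[(array([307., 192.]), np.int32(440))]
```

```bash
python3 -c "
from station import job_done;print(job_done())"
```

```text
the job is handed in; nothing more can be done
None
```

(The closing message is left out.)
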